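# Open the bench steriliser and unload the bur blocks

## Task

The little pressure steriliser has finished: turn its lid anticlockwise to the first stop, let it rest there a moment without pressing, then press it down, turn it past the stop to the red posts, lift it off and lay it flat, right way up, in the middle of the round green mat. Only then wind the blue handwheel clockwise, taking as many grasps as you need, until its white pointer stands at the green mark, which raises the lift; then move every bur block from the lift into the low steel tray, none on top of another. When all are in the tray, wind the wheel back anticlockwise until the pointer stands at the black mark again, so that the lift is down for the next load, and leave the other things on the bench where they are.

Things in the scene. Friction and masses are not known exactly. Their poses are not given: they have to be found in the camera images.
- pot: The steriliser, fixed: white housing, upright round steel chamber (inner diameter 126 mm, outer 144, rim 130 mm above the bench), narrow arm along its +x with the handwheel. Origin: on the chamber's axis at bench height; z up. A flange 184 mm across carries two dark claws facing each other, up to 151 mm high, that lie over the lid's lugs at radius 73 to 92 mm; each hides a stop tooth 5 mm deep.
- pot_mouth (a point): Centre of the chamber rim, 130 mm high, axes as the pot. Inside is the flat round lift platform, 123 mm across: its top is at 73 mm height at the start, rises 12 mm per rad of the handwheel, level with the rim at the green mark. With the lid off a black seal ring (inner diameter 129 mm) stands 14 mm above the rim. Anticlockwise after the claws two red posts end the turn of the lid.
- lid: White round lid, 136 mm across, 0.25 kg; two steel lugs on its +x and -x sides, 18 mm wide, reach to radius 83 mm. Origin: centre of the underside of its 8 mm deep plug (diameter 118 mm); z up. Disc 8 to 16 mm above the origin. Locked, its origin is 130 mm high and its x is 0 to 0.2 rad anticlockwise from above of the pot's x (or half a turn more). Freed, it rises about 3 mm.
- lid_grip (a point): In the black grip bar, 39 mm above the lid's origin, axes as the lid's; the bar is 52 mm long along x, 18 mm wide, 16 to 40 mm above the origin. Turning anticlockwise the lid meets its first stop 0.43 rad from the pot's x; pressed down 5 to 7 mm (6 is best) it passes under the tooth: past it above 0.8 rad, free of the claws above 0.92, at the red posts at 1.08, there lift straight up.
- seal (a joint): How far the sprung seal under the lid is pressed, m: 0 with the lid locked or at the first stop, positive when the lid is pressed down (needs about 1 N per mm on top of about 4 N), -0.006 with the lid off.
- wheel (a joint): Angle of the blue handwheel, rad, growing clockwise seen from above: 0 at the start with the pointer at the black mark (the end of its travel that way), 4.7 with the white pointer at the green mark on the dial (within 0.2 is good), other end of travel 5.6. It stays where it is left (friction 0.15 N m).
- wheel_top (a point): Centre of the handwheel's top face, 125 mm above the bench, 165 mm from the pot's origin along the pot's x. The wheel is a fluted cylinder with vertical axis, 64 mm diameter and 22 mm high, to be gripped across; a dial 94 mm across lies 26 mm below the top face. The point's x follows the white pointer, which points along the pot's x at the start.
- mat: Flat round green mat for the lid, 156 mm across, 4 mm thick, fixed. Origin: centre of its underside, on the bench.
- tray: Low square steel tray, 170 x 170 mm, 20 mm high, walls and floor 4 mm thick, fixed. Origin: centre of its underside, on the bench.
- block0: Bur block with a red band: aluminium block 30 x 30 x 34 mm high (short bur heads 5 mm above it), 0.08 kg. Origin: centre of its underside, z up when upright. Starts inside the closed chamber, standing on the lift, or is absent; any side may be down in the tray.
- block1: Bur block with a yellow band: aluminium block 30 x 30 x 34 mm high (short bur heads 5 mm above it), 0.08 kg. Origin: centre of its underside, z up when upright. Starts inside the closed chamber, standing on the lift, or is absent; any side may be down in the tray.
- block2: Bur block with a green band: aluminium block 30 x 30 x 34 mm high (short bur heads 5 mm above it), 0.08 kg. Origin: centre of its underside, z up when upright. Starts inside the closed chamber, standing on the lift, or is absent; any side may be down in the tray.
- block3: Bur block with a blue band: aluminium block 30 x 30 x 34 mm high (short bur heads 5 mm above it), 0.08 kg. Origin: centre of its underside, z up when upright. Starts inside the closed chamber, standing on the lift, or is absent; any side may be down in the tray.
- spray: Bystander: white bottle, 60 mm diameter, 160 mm high. Origin: underside.
- jar: Bystander: amber jar, 64 mm diameter, 80 mm high. Origin: underside.
- cup: Bystander: steel cup, 72 mm diameter, 85 mm high. Origin: underside.
There are look-alikes about, which are no part of the job. Leave any purple look-alike of the tray alone.

How it is judged:
By the outcome, as a careful person would: the job done as asked, in the order asked, and still so for the second after the job is handed in, with the robot touching nothing.
Of block0, block1, block2, block3 only 2 to 4 are there at a start; the rules pass over those that are not, and their reading is None.
At some moment in a run one of block0, block1, block2, block3 may be knocked a few centimetres aside while the robot is not near it.
Once in a run the grip may slacken for a moment while it holds something.
It also fails if it takes over 208 s, if anything falls off the work surface, if the arm or the gripper's body presses on something with over 40 N, if the wrist force passes 120 N, or if a joint passes its speed limit or range.

## Robot

A 7-joint arm with a two-finger parallel gripper is mounted at the origin on the work surface. World frame = base frame: x ahead of the robot, y to its left, z up, the work surface at z = 0. Lengths are in mm, angles in rad, forces in N, time in s.
With the tool pointing down it reaches from about 350 to 900 mm from the base axis. Payload 8.1 kg.
Tool frame: the origin (TCP) lies at the very end of the fingers, on their centre line; the grasp point (between the pads) lies 19 mm behind it; x points along the fingers, y is the direction in which the jaws open and shut, and the axes are right-handed (so a half turn about x gives the same grasp; the last joint's range is limited). The gripper opens to 85 mm and grips with 20 to 120 N. Pads are 22 mm wide; open, the fingers measure 114 mm over their backs; the gripper's body (76 mm by 85 mm) begins 54 mm behind the grasp point. The pads swing forward as they close: fully open they stand 13 mm farther back than shut.
Start: joints at [-1.265, 0.434, 0.025, 1.573, -0.012, 1.134, -0.075], TCP at [248.47, 573.501, 231.323] pointing down, gripper open.
Joint ranges: [-2.62, 2.62], [-0.44, 2.09], [-1.27, 1.32], [0.08, 2.57], [-1.32, 4.46], [0.12, 2], [-2.74, 2.74]. Speed limits (rad/s): [2.22, 2.22, 3.01, 3.01, 3.14, 3.14, 3.14].

## Interface

Orientations are given as a rotation vector (axis times angle).
In Python, from rig import env gives the robot as it stands.
- The arm moves only by the tool step_arm, never from a script. Its argument "rows" is a list of rows, each a list of 6 numbers: the shift along the world's x, y, z normalised to -1 to 1, where 1 is 25 mm, then the turn, a rotation vector about the world's x, y, z normalised to -1 to 1, where 1 is 0.1 rad. In form: [[x, y, z, ax, ay, az], ...]. A call has 1 to 10 rows; each row shifts and turns the pose as measured when the row begins; what a row does not reach is not made up. A row lasts 1/12 s, in which the tool goes at most 41.7 mm and 7.16 degrees, less where a joint would pass 70% of its speed; a pose out of reach is approached as far as the arm can. A call with a number of a shift or a turn outside -1 to 1 is refused whole. A call with a gripper value outside its range is refused whole. "hand" is the opening, from 0 (shut) to 1 (fully open), set as the call begins (left out, the last holds). The fingers move at their own pace and stop on an object; the grip force is fixed at half the most. Time passes only in rows, so rows that do not move let the fingers close. It gives the time, the measured TCP pose, the force and the opening at its end, in the units of the state.
- env.observe(): the state, without advancing time (a new reading comes with each control period).
- env.get_image(name): name is "side" or "top"; returns a dict with "color" (384x512x3 uint8, red, green, blue), "mtx" (3x3 intrinsics, pixels), "cam_to_world" (4x4, takes a point from camera to world coordinates). Camera axes: x right, y down, z forward; pixel columns grow to the right and rows downward; lengths in mm; the calibration is good to about 2 mm. A picture is of the moment at which its call begins. There is no depth.
- env.job_done(): hands the job in, once; it reports no verdict.
The state is a dict: "time": time; "joint_pos": joint angles; "qd": joint speeds; "joint_torque": joint torques, N m; "position": TCP position; "tcp_rot": TCP orientation; "contact_force": force on the tool from outside, world axes, zero at the start; "ft_torque": the same for the moment, N m; "width": opening from 0.0 (shut) to 1.0 (fully open).
Only numpy, scipy, OpenCV 4.12 (cv2) and the standard library are available. Lean on these libraries where they do the work, as an engineer would, in place of code of your own. Each camera call takes 0.05 s, during which the arm holds its last target. There are 200 camera calls.

## Working session

There is one attempt and no reset: what is moved stays moved. The work goes in short steps, Python scripts to look and compute and a tool call to move; the robot and the scene stay as the last step left them, time stands still between calls to the robot, and variables do not carry over. Pictures are saved under pics/ and viewed, about 12 in all and at most 16, crops included, and the job is handed in when it is done.

Besides the shell and the picture viewer there is one more tool, called after "Call:" as name(argument=value, ...) on one line, values as JSON. step_arm: Moves the arm, as the interface text tells. Scaled input: -1 to 1 covers 25 mm each way for a shift and 0.1 rad each way for a turn. Its arguments: {"type":"object","properties":{"rows":{"type":"array","items":{"type":"array","items":{"type":"number"}}},"hand":{"type":"number"}},"required":["rows"]}

```bash
ls; mkdir -p pics; cat > h.py <<'E'
import numpy as np, cv2
from rig import env
from scipy.spatial.transform import Rotation as R
def snap(name,fn,crop=None,k=1):
    d=env.get_image(name); im=d["color"][:,:,::-1].copy()
    np.savez(f"pics/{fn}.npz",im=im,K=d["mtx"],T=d["cam_to_world"])
    if crop: x0,y0,x1,y1=crop; im=im[y0:y1,x0:x1]
    im=cv2.resize(im,None,fx=k,fy=k,interpolation=cv2.INTER_CUBIC)
    cv2.imwrite(f"pics/{fn}.png",im); return d
def ray(fn,u,v,z):
    d=np.load(f"pics/{fn}.npz"); r=np.linalg.inv(d["K"])@[u,v,1]; T=d["T"]
    r=T[:3,:3]@r; o=T[:3,3]; return o+r*(z-o[2])/r[2]
def proj(fn,p):
    d=np.load(f"pics/{fn}.npz"); q=np.linalg.inv(d["T"])@np.r_[p,1]; q=d["K"]@q[:3]; return q[:2]/q[2]
def st():
    s=env.observe(); Rm=R.from_rotvec(s["tcp_rot"]).as_matrix()
    print("t",round(s["time"],2),"p",np.round(s["position"],1),"x",Rm[:,0].round(3),"y",Rm[:,1].round(3),"jaw",round(np.arctan2(Rm[1,1],Rm[0,1]),3),"F",np.round(s["contact_force"],1),"w",round(s["width"],3),"q",np.round(s["joint_pos"],2)); return s
E
python3 - <<'E'
from h import *
st()
for n in("top","side"):
    d=snap(n,n+"0",None,1.5); print(d["mtx"],d["cam_to_world"].round(3))
E
```

```text
pics
t 0.0 p [248.3 573.  230.5] x [-0.001 -0.001 -1.   ] y [ 0.398  0.918 -0.002] jaw 1.162 F [-1.6  0.1 -0.3] w 0.997 q [-1.26  0.44  0.02  1.57 -0.01  1.13 -0.08]
[[352.00902234   0.         255.87267581]
 [  0.         352.00902234 193.57653791]
 [  0.           0.           1.        ]] [[ 2.000000e-03 -9.730000e-01  2.300000e-01  2.532600e+02]
 [-1.000000e+00 -3.000000e-03 -0.000000e+00 -1.016770e+02]
 [ 1.000000e-03 -2.300000e-01 -9.730000e-01  1.167774e+03]
 [ 0.000000e+00  0.000000e+00  0.000000e+00  1.000000e+00]]
[[365.95750441   0.         258.86745124]
 [  0.         365.95750441 190.54742633]
 [  0.           0.           1.        ]] [[ 1.00000e+00  1.40000e-02  0.00000e+00  4.82834e+02]
 [ 9.00000e-03 -6.68000e-01  7.44000e-01 -8.03189e+02]
 [ 1.10000e-02 -7.44000e-01 -6.68000e-01  7.55068e+02]
 [ 0.00000e+00  0.00000e+00  0.00000e+00  1.00000e+00]]
```

View pics/top0.png

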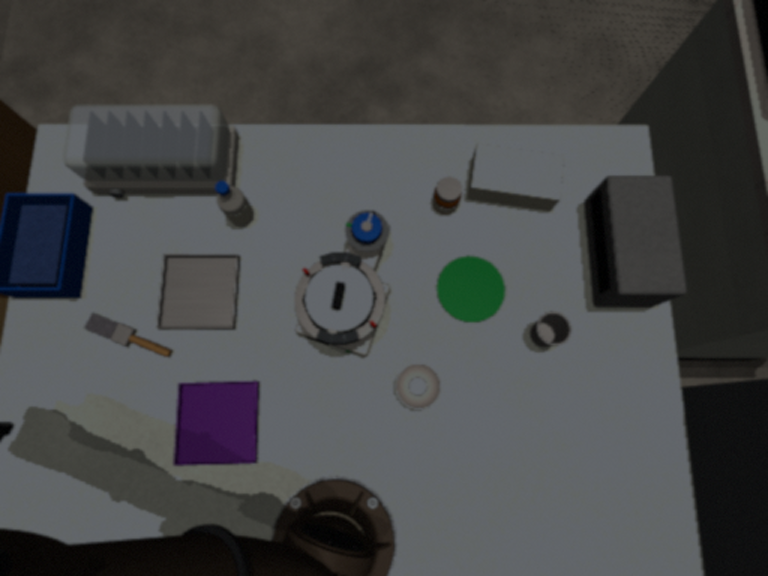

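View pics/side0.png

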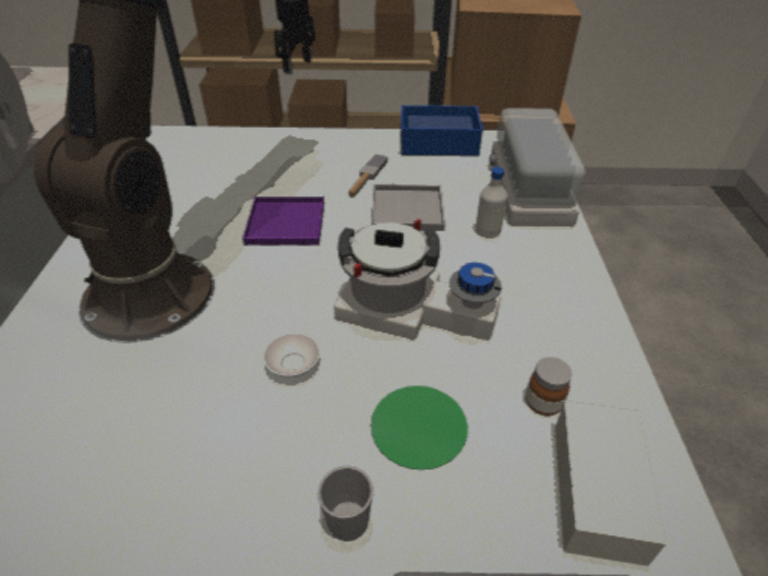

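Top view (in 1.5x pixels): pot (340,298), wheel (367,228), green mat (471,289), steel tray (200,292), and the purple look-alike at (218,422), which I'll leave alone. Bystanders: jar (448,194), cup (550,330), spray (231,200). Next is an enlarged crop of the pot and wheel.

```bash
python3 - <<'E'
from h import *
im=np.load("pics/top0.npz")["im"]
c=im[130:250,180:275]; c=cv2.resize(c,None,fx=6,fy=5*6/5,interpolation=cv2.INTER_CUBIC)
c=cv2.convertScaleAbs(c,alpha=1.5)
c=cv2.resize(c,(475,600)); cv2.imwrite("pics/c0.png",c)
for n,(u,v,z) in dict(wheel=(367,228,125),lid=(339,296,169),mat=(471,289,4),tray=(200,292,10)).items(): print(n,ray("top0",u/1.5,v/1.5,z).round(1))
# mat by colour
h=cv2.cvtColor(im,cv2.COLOR_BGR2HSV); m=((h[...,0]>45)&(h[...,0]<75)&(h[...,1]>150)&(h[...,2]>60)).astype(np.uint8)
n,l,s,ce=cv2.connectedComponentsWithStats(m)
for i in range(1,n):
    if s[i,4]>50: print(s[i],ce[i],ray("top0",*ce[i],4).round(1))
for f,pts in (("top0",[(160,256),(240,256),(237,328),(159,328)]),("side0",[(374,186),(441,187),(443,228),(372,227)])):
    print(f,[ray(f,u/1.5,v/1.5,20).round(0) for u,v in pts])
E
```

```text
wheel [633.3 -66.4 125. ]
lid [477.7 -14.9 169. ]
mat [ 531.9 -299.4    4. ]
tray [521.9 311.9  10. ]
[ 292  172   44   42 1454] [313.44910591 192.42022008] [ 532.7 -297.5    4. ]
top0 [array([603., 406.,  20.]), array([604., 225.,  20.]), array([439., 220.,  20.]), array([438., 392.,  20.])]
side0 [array([444., 389.,  20.]), array([612., 389.,  20.]), array([606., 214.,  20.]), array([444., 214.,  20.])]
```

View pics/c0.png

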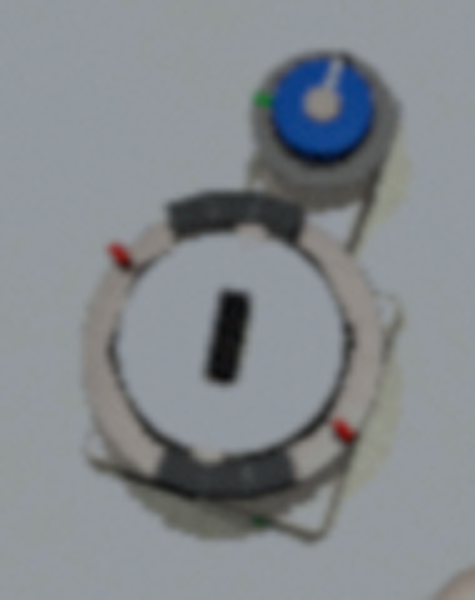

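```bash
python3 - <<'E'
from h import *
def blue(f):
    im=np.load(f"pics/{f}.npz")["im"]; h=cv2.cvtColor(im,cv2.COLOR_BGR2HSV)
    m=((h[...,0]>100)&(h[...,0]<125)&(h[...,1]>150)&(h[...,2]>70)).astype(np.uint8)
    n,l,s,ce=cv2.connectedComponentsWithStats(m); 
    for i in range(1,n):
        if s[i,4]>40: print(f,s[i],ce[i])
blue("top0");blue("side0")
c=lambda x,y:(180+x/5-.4,130+y/5-.4)
P=lambda x,y,z:ray("top0",*c(x,y),z)
print("wheel c",P(322,102,125),"pointer tip",P(337,65,125),"hub",P(322,103,125))
a,b=P(236,290,170),P(220,382,170); print("bar",(a+b)/2,"dir",np.arctan2(*(a-b)[1::-1]),np.linalg.norm(a-b))
print("lid disc",P((116+352)/2,(232+458)/2,146))
print("ring", P((82+388)/2,345,130))
print("reds",P(121,255,145),P(344,431,145),"mid",(P(121,255,145)+P(344,431,145))/2)
w=P(322,102,125)
for nm,q in(("disc",P(234,345,146)),("bar",(a+b)/2)): d=w-q; print(nm,np.hypot(*d[:2]),np.arctan2(d[1],d[0]))
E
```

```text
top0 [144 121   8   7  46] [147.36956522 124.10869565]
top0 [235 142  19  18 203] [243.92118227 151.28571429]
side0 [306 176  23  15 184] [316.4673913 183.4673913]
wheel c [639.8864837  -64.20634864 125.        ] pointer tip [664.59722483 -73.40934585 125.        ] hub [639.22282177 -64.2131146  125.        ]
bar [479.27086509 -12.68332372 170.        ] dir -0.14603472358090752 55.43789077733185
lid disc [479.05800312 -14.20716024 146.        ]
ring [482.59534588 -13.44121199 130.        ]
reds [534.61006698  55.13625486 145.        ] [427.63615884 -79.95628283 145.        ] mid [481.12311291 -12.41001399 145.        ]
disc 168.42125461530415 -0.301413024532604
bar 168.67720366993362 -0.310414547146151
```

```bash
python3 - <<'E'
from h import *
C=np.array([480,-13.]); th=-.305
W=C+165*np.array([np.cos(th),np.sin(th)]); print(W)
k=np.linspace(0,2*np.pi,90)
for f in("top0","side0"):
    p=np.array([proj(f,np.r_[W+32*np.array([np.cos(a),np.sin(a)]),z]) for a in k for z in(103,125)]); print(f,"wheel bbox",p.min(0).round(1),p.max(0).round(1))
    p=np.array([proj(f,np.r_[C+68*np.array([np.cos(a),np.sin(a)]),146]) for a in k]); print("disc bbox",p.min(0).round(1),p.max(0).round(1), "grip",proj(f,np.r_[C,170]))
im=np.load("pics/side0.npz")["im"][135:215,215:340]
cv2.imwrite("pics/c1.png",cv2.convertScaleAbs(cv2.resize(im,None,fx=6,fy=6,interpolation=cv2.INTER_CUBIC),alpha=1.4))
E
```

```text
[637.38474717 -62.54837391]
top0 wheel bbox [233.3 141.2] [253.7 162.7]
disc bbox [203.1 176.3] [248.9 220.9] grip [225.32444649 196.49892356]
side0 wheel bbox [304.2 173.8] [329.2 195.7]
disc bbox [233.  148.3] [283.1 179. ] grip [258.15513472 155.73366984]
```

View pics/c1.png

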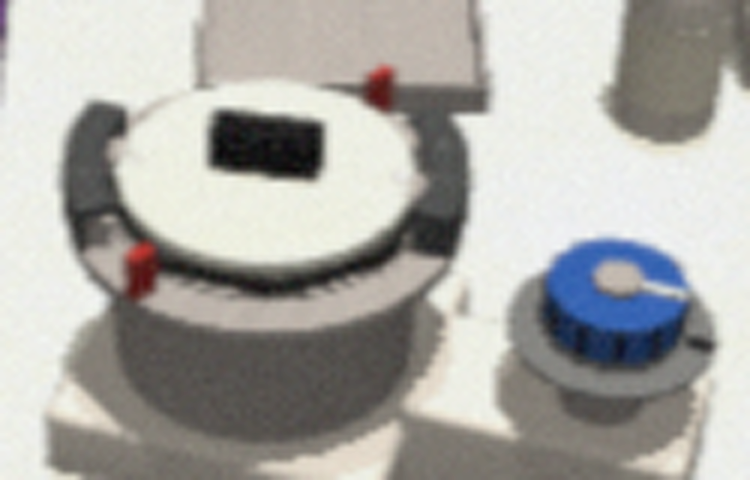

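Side crop: the lid's bar is at about (267,125) and the wheel at (618,295). Both sit within 2 mm of my model. Estimates: pot (481,-13) at yaw -0.305, wheel (638,-62.5), lid bar at yaw -0.146. I'll move above the lid now.

Call:
step_arm(hand=0.55, rows=[[0.4, -1, 0, 0, 0, 0.2], [0.4, -1, 0, 0, 0, 0.2], [0.4, -1, 0, 0, 0, 0.2], [0.4, -1, 0, 0, 0, 0.2], [0.4, -1, 0, 0, 0, 0.2], [0.4, -1, 0, 0, 0, 0.2], [0.4, -1, 0, 0, 0, 0.2], [0.4, -1, 0, 0, 0, 0.2], [0.4, -1, 0, 0, 0, 0.2], [0.4, -1, 0, 0, 0, 0.2]])

```text
time: 0.93
position: [344.4, 315.4, 225.6]
tcp_rot: [0.143, 1.571, -0.154]
contact_force: [0.2, 0.8, 0.8]
width: 0.553
```

Call:
step_arm(rows=[[0.4, -1, 0, 0, 0, 0.2], [0.4, -1, 0, 0, 0, 0.2], [0.4, -1, 0, 0, 0, 0.2], [0.4, -1, 0, 0, 0, 0], [0.4, -1, 0, 0, 0, 0], [0.4, -1, 0, 0, 0, 0], [0.4, -1, 0, 0, 0, 0], [0.4, -1, 0, 0, 0, 0], [0.4, -1, 0, 0, 0, 0], [0.4, -1, 0, 0, 0, 0]])

```text
time: 1.77
position: [444.9, 50.6, 224.2]
tcp_rot: [0.09, 1.577, -0.104]
contact_force: [0.1, 0.7, 0.2]
width: 0.551
```

```bash
python3 -c "
from h import *
st()"
```

```text
t 1.77 p [444.9  50.6 224.2] x [-0.009 -0.008 -1.   ] y [ 0.123  0.992 -0.009] jaw 1.447 F [0.1 0.7 0.2] w 0.551 q [-0.48  0.15  0.28  2.   -0.04  1.    1.26]
```

Call:
step_arm(rows=[[0.5, -0.9, 0, 0.08, -0.09, -0.2], [0.5, -0.9, 0, 0, 0, 0], [0.4, -0.7, -0.5, 0, 0, 0], [0, 0, -0.5, 0, 0, 0], [0, 0, 0, 0, 0, 0]])

```text
time: 2.18
position: [482.1, -22.6, 198.6]
tcp_rot: [0.119, 1.565, -0.122]
contact_force: [-1.0, 0.4, 0.1]
width: 0.548
```

```bash
python3 -c "
from h import *
st()"
```

```text
t 2.18 p [482.1 -22.6 198.6] x [ 0.002 -0.002 -1.   ] y [ 0.153  0.988 -0.002] jaw 1.417 F [-1.   0.4  0.1] w 0.548 q [-0.34  0.24  0.33  1.98 -0.09  0.94  1.46]
```

Call:
step_arm(rows=[[0, 0.35, 0, 0, 0, 0], [0, 0.05, -0.4, 0, 0, 0], [0, 0, -0.6, 0, 0, 0], [0, 0, -0.5, 0, 0, 0], [0, 0, 0, 0, 0, 0]])

```text
time: 2.6
position: [481.7, -7.8, 160.1]
tcp_rot: [0.117, 1.565, -0.118]
contact_force: [-1.1, 0.6, 0.0]
width: 0.55
```

```bash
python3 -c "
from h import *
st()"
```

```text
t 2.6 p [481.7  -7.8 160.1] x [ 0.003 -0.001 -1.   ] y [ 0.149  0.989 -0.   ] jaw 1.422 F [-1.1  0.6  0. ] w 0.55 q [-0.35  0.28  0.32  2.03 -0.12  0.84  1.45]
```

Call:
step_arm(rows=[[0, -0.2, -0.2, 0, 0, 0], [0, 0, -0.2, 0, 0, 0], [0, 0, 0, 0, 0, 0]])

```text
time: 2.85
position: [481.6, -10.7, 149.9]
tcp_rot: [0.114, 1.565, -0.114]
contact_force: [-0.0, -0.0, 0.7]
width: 0.548
```

```bash
python3 -c "
from h import *
st()
snap('side','s1',(200,110,330,210),6); snap('top','t1')"
```

```text
t 2.85 p [481.6 -10.7 149.9] x [ 0.003  0.    -1.   ] y [0.144 0.99  0.   ] jaw 1.426 F [-0.  -0.   0.7] w 0.548 q [-0.34  0.3   0.31  2.04 -0.12  0.82  1.47]
```

View pics/s1.png

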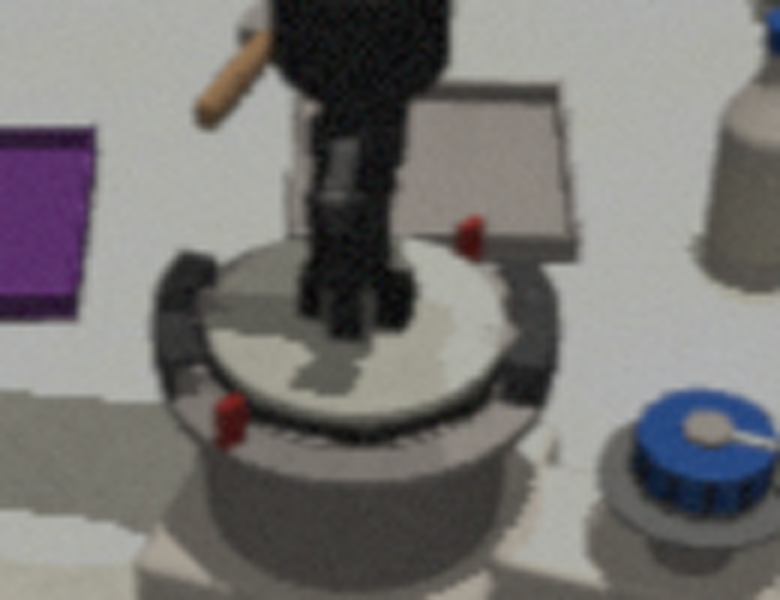

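Side picture: the fingers straddle the bar, which spans x 303–410 with the near finger at 345, and they clear the disc. Closing now.

Call:
step_arm(hand=0, rows=[[0, 0, 0, 0, 0, 0], [0, 0, 0, 0, 0, 0], [0, 0, 0, 0, 0, 0], [0, 0, 0, 0, 0, 0], [0, 0, 0, 0, 0, 0], [0, 0, 0, 0, 0, 0]])

```text
time: 3.45
position: [482.6, -11.2, 151.7]
tcp_rot: [0.115, 1.562, -0.114]
contact_force: [-1.0, -0.2, -2.3]
width: 0.19
```

```bash
python3 -c "
from h import *
st()"
```

```text
t 3.45 p [482.6 -11.2 151.7] x [ 0.006  0.    -1.   ] y [0.146 0.989 0.001] jaw 1.425 F [-1.  -0.2 -2.3] w 0.19 q [-0.34  0.3   0.31  2.04 -0.12  0.82  1.47]
```

Call:
step_arm(rows=[[0, 0, 0, 0, 0, 0.4], [0, 0, 0, 0, 0, 0.4], [0, 0, 0, 0, 0, 0.4], [0, 0, 0, 0, 0, 0.4], [0, 0, 0, 0, 0, 0.4], [0, 0, 0, 0, 0, 0]])

```text
time: 3.95
position: [482.6, -11.3, 151.7]
tcp_rot: [-0.045, 1.565, 0.048]
contact_force: [0.6, 0.5, -2.2]
width: 0.196
```

```bash
python3 -c "
from h import *
s=st();print(s['ft_torque'])"
```

```text
t 3.95 p [482.6 -11.3 151.7] x [ 0.006  0.002 -1.   ] y [-0.059  0.998  0.002] jaw 1.63 F [ 0.6  0.5 -2.2] w 0.196 q [-0.3   0.29  0.27  2.03 -0.11  0.82  1.66]
[ 0.00747032 -0.06532383 -0.17257827]
```

Call:
step_arm(rows=[[0, 0, 0, 0, 0, 0.3], [0, 0, 0, 0, 0, 0.3], [0, 0, 0, 0, 0, 0.3], [0, 0, 0, 0, 0, 0.3], [0, 0, 0, 0, 0, 0]])

```text
time: 4.37
position: [482.7, -11.9, 151.8]
tcp_rot: [-0.129, 1.561, 0.135]
contact_force: [0.0, 2.7, -2.6]
width: 0.193
```

```bash
python3 -c "
from h import *
s=st();print(s['ft_torque'])"
```

```text
t 4.37 p [482.7 -11.9 151.8] x [ 0.005  0.005 -1.   ] y [-0.167  0.986  0.004] jaw 1.739 F [ 0.   2.7 -2.6] w 0.193 q [-0.28  0.29  0.24  2.03 -0.1   0.82  1.76]
[ 0.3311984  -0.06654133 -1.80680392]
```

Call:
step_arm(rows=[[0, 0, 0, 0, 0, 0], [0, 0, 0, 0, 0, 0], [0, 0, 0, 0, 0, 0], [0, 0, 0, 0, 0, 0], [0, 0, 0, 0, 0, 0], [0, 0, 0, 0, 0, 0], [0, 0, 0, 0, 0, 0], [0, 0, 0, 0, 0, 0], [0, 0, 0, 0, 0, 0], [0, 0, 0, 0, 0, 0]])

```text
time: 5.2
position: [482.7, -11.9, 151.8]
tcp_rot: [-0.118, 1.561, 0.127]
contact_force: [-0.2, 1.0, -2.7]
width: 0.196
```

Call:
step_arm(rows=[[0, 0, 0, 0, 0, 0], [0, 0, 0, 0, 0, 0], [0, 0, 0, 0, 0, 0], [0, 0, 0, 0, 0, 0], [0, 0, 0, 0, 0, 0], [0, 0, 0, 0, 0, 0], [0, 0, 0, 0, 0, 0], [0, 0, 0, 0, 0, 0]])

```text
time: 5.87
position: [482.7, -11.9, 151.8]
tcp_rot: [-0.118, 1.561, 0.127]
contact_force: [-0.1, 1.6, -2.0]
width: 0.193
```

```bash
python3 -c "
from h import *
s=st();print(s['ft_torque'])"
```

```text
t 5.87 p [482.7 -11.9 151.8] x [ 0.006  0.006 -1.   ] y [-0.156  0.988  0.005] jaw 1.727 F [-0.1  1.6 -2. ] w 0.193 q [-0.28  0.29  0.25  2.03 -0.1   0.82  1.75]
[ 0.14753467 -0.04851269 -1.52595599]
```

Call:
step_arm(rows=[[0, 0, 0, 0, 0, -0.2], [0, 0, 0, 0, 0, 0], [0, 0, -0.15, 0, 0, 0], [0, 0, -0.12, 0, 0, 0], [0, 0, 0, 0, 0, 0]])

```text
time: 6.28
position: [483.1, -11.9, 146.6]
tcp_rot: [-0.106, 1.561, 0.113]
contact_force: [-3.1, -0.1, 8.7]
width: 0.194
```

```bash
python3 -c "
from h import *
s=st();print(s['ft_torque'])"
```

```text
t 6.28 p [483.1 -11.9 146.6] x [ 0.007  0.005 -1.   ] y [-0.139  0.99   0.004] jaw 1.71 F [-3.1 -0.1  8.7] w 0.194 q [-0.28  0.3   0.25  2.04 -0.11  0.81  1.74]
[ 0.00197983  0.6649341  -0.32445625]
```

Call:
step_arm(rows=[[0, 0, -0.03, 0, 0, 0.3], [0, 0, 0, 0, 0, 0.4], [0, 0, 0, 0, 0, 0.4]])

```text
time: 6.53
position: [483.7, -12.1, 146.8]
tcp_rot: [-0.198, 1.553, 0.204]
contact_force: [0.3, 0.3, -4.3]
width: 0.196
```

```bash
python3 -c "
from h import *
s=st();print(s['ft_torque'])"
```

```text
t 6.53 p [483.7 -12.1 146.8] x [ 0.008  0.005 -1.   ] y [-0.253  0.967  0.002] jaw 1.827 F [ 0.3  0.3 -4.3] w 0.196 q [-0.26  0.3   0.22  2.04 -0.1   0.81  1.85]
[ 0.01656698  0.01363736 -0.79458958]
```

Call:
step_arm(rows=[[0, 0, 0, 0, 0, 0.4], [0, 0, 0, 0, 0, 0.4], [0, 0, 0, 0, 0, 0.4], [0, 0, 0, 0, 0, 0.4]])

```text
time: 6.87
position: [483.6, -12.7, 146.8]
tcp_rot: [-0.334, 1.537, 0.338]
contact_force: [-0.0, -1.0, 0.4]
width: 0.192
```

```bash
python3 -c "
from h import *
s=st();print(s['ft_torque'])"
```

```text
t 6.87 p [483.6 -12.7 146.8] x [ 0.007  0.004 -1.   ] y [-0.416  0.909  0.001] jaw 2.0 F [-0.  -1.   0.4] w 0.192 q [-0.23  0.3   0.18  2.03 -0.08  0.81  2.  ]
[-0.14447601  0.11038238 -0.66753517]
```

Call:
step_arm(rows=[[0, 0, 0, 0, 0, 0.4], [0, 0, 0, 0, 0, 0.4], [0, 0, 0, 0, 0, 0.4], [0, 0, 0, 0, 0, 0.4], [0, 0, 0, 0, 0, 0.4], [0, 0, 0, 0, 0, 0.4], [0, 0, 0, 0, 0, 0]])

```text
time: 7.45
position: [483.6, -13.6, 148.9]
tcp_rot: [-0.544, 1.494, 0.543]
contact_force: [-1.2, 0.7, 5.3]
width: 0.195
```

```bash
python3 -c "
from h import *
s=st();print(s['ft_torque'])"
```

```text
t 7.45 p [483.6 -13.6 148.9] x [ 0.007  0.002 -1.   ] y [-0.641  0.768 -0.003] jaw 2.266 F [-1.2  0.7  5.3] w 0.195 q [-0.18  0.3   0.13  2.03 -0.05  0.81  2.24]
[ 0.02109554  0.53671956 -0.19590336]
```

Call:
step_arm(rows=[[0, 0, 0, 0, 0, 0.4], [0, 0, 0, 0, 0, 0.4], [0, 0, 0, 0, 0, 0.3], [0, 0, 0, 0, 0, 0]])

```text
time: 7.78
position: [481.4, -11.6, 149.5]
tcp_rot: [-0.633, 1.471, 0.639]
contact_force: [2.5, -2.9, -2.5]
width: 0.195
```

```bash
python3 -c "
from h import *
s=st();print(s['ft_torque'])"
```

```text
t 7.78 p [481.4 -11.6 149.5] x [ 0.003  0.005 -1.   ] y [-0.727  0.686  0.001] jaw 2.385 F [ 2.5 -2.9 -2.5] w 0.195 q [-0.16  0.29  0.1   2.03 -0.05  0.82  2.35]
[-0.43433708 -0.58377872 -1.59169769]
```

Torque is up and the lid has turned 0.65 rad past the first stop, so it's at the red posts. Easing off slightly, then lifting.

Call:
step_arm(rows=[[0, 0, 0, 0, 0, -0.2], [0, 0, 0.2, 0, 0, 0], [0, 0, 0.3, 0, 0, 0], [0, 0, 0.5, 0, 0, 0], [0, 0, 0.7, 0, 0, 0], [0, 0, 0.7, 0, 0, 0], [0, 0, 0.7, 0, 0, 0], [0, 0, 0, 0, 0, 0]])

```text
time: 8.45
position: [480.2, -13.2, 231.3]
tcp_rot: [-0.624, 1.48, 0.623]
contact_force: [0.7, -0.5, -2.4]
width: 0.193
```

```bash
python3 -c "
from h import *
s=st();print(s['ft_torque'])
snap('side','s2',(180,60,340,200),5)"
```

```text
t 8.45 p [480.2 -13.2 231.3] x [-0.    -0.001 -1.   ] y [-0.716  0.699 -0.001] jaw 2.368 F [ 0.7 -0.5 -2.4] w 0.193 q [-0.18  0.2   0.12  1.92 -0.03  1.02  2.31]
[-0.0177847  -0.08232459  0.00617768]
```

View pics/s2.png

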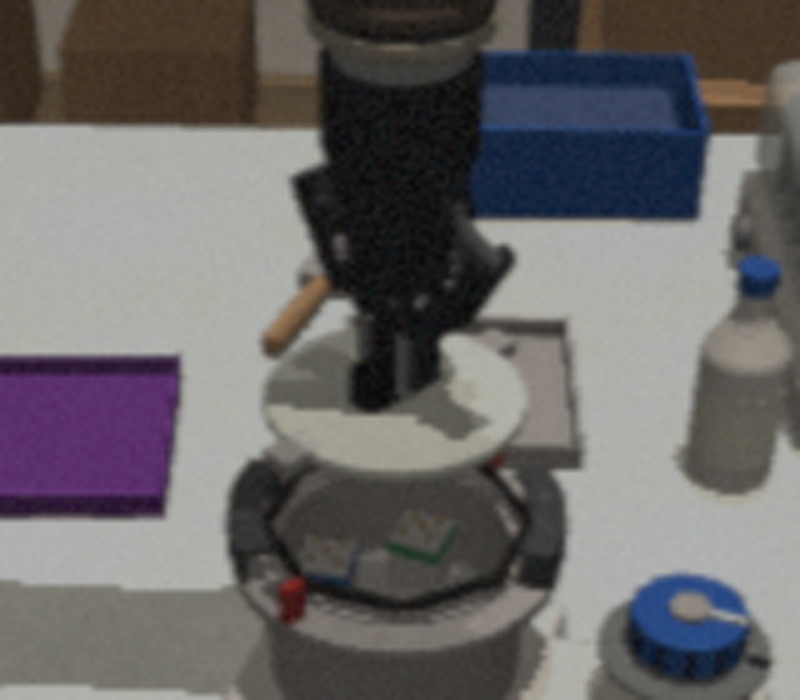

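Side crop: the lid is held clear, and a green-banded block (420,535) and a blue-banded one (330,555) show in the chamber; more may be hidden. Carrying the lid to the mat.

```bash
python3 -c "
from h import *
print(ray('side0',419.5/1.5-.3,427/1.5-.3,4), ray('top0',550/1.5,328/1.5,85),ray('top0',448/1.5,190/1.5,80))
im=np.load('pics/side0.npz')['im'];h=cv2.cvtColor(im,cv2.COLOR_BGR2HSV); m=((h[...,0]>45)&(h[...,0]<75)&(h[...,1]>120)&(h[...,2]>60)).astype(np.uint8)
n,l,s,ce=cv2.connectedComponentsWithStats(m)
i=1+s[1:,4].argmax();print(s[i],ce[i],ray('side0',*ce[i],4))
"
```

```text
[ 535.4396758  -301.97413883    4.        ] [ 429.78232223 -446.42909597   85.        ] [ 739.17307384 -243.50313454   80.        ]
[ 249  258   62   54 2477] [280.42995559 284.78401292] [ 537.94332128 -303.09269627    4.        ]
```

Call:
step_arm(rows=[[0.1, -0.6, 0, 0, 0, -0.3], [0.2, -0.9, 0, 0, 0, -0.3], [0.2, -0.9, 0, 0, 0, -0.3], [0.2, -0.9, 0, 0, 0, -0.3], [0.2, -0.9, 0, 0, 0, -0.3], [0.2, -0.9, 0, 0, 0, -0.3], [0.2, -0.9, 0, 0, 0, -0.3], [0.2, -0.9, 0, 0, 0, 0], [0.2, -0.9, 0, 0, 0, 0], [0.2, -0.8, 0, 0, 0, 0]])

```text
time: 9.33
position: [521.4, -236.0, 221.2]
tcp_rot: [-0.459, 1.537, 0.464]
contact_force: [-0.1, -0.9, -2.1]
width: 0.198
```

```bash
python3 -c "
from h import *
s=st();print(s['ft_torque'])"
```

```text
t 9.33 p [ 521.4 -236.   221.2] x [-0.016 -0.002 -1.   ] y [-0.555  0.832  0.008] jaw 2.159 F [-0.1 -0.9 -2.1] w 0.198 q [ 0.13  0.37  0.26  1.72 -0.1   1.08  2.59]
[ 0.01904246 -0.02251561 -0.01912622]
```

Call:
step_arm(rows=[[0.1, -0.8, 0, 0, -0.16, -0.8], [0.2, -0.8, -0.4, 0, 0, -0.8], [0.1, -0.6, -1, 0, 0, -0.8], [0.1, -0.2, -1, 0, 0, -0.8], [0, 0, -1, 0, 0, -0.4], [0, 0, -0.5, 0, 0, 0], [0, 0, 0, 0, 0, 0]])

```text
time: 9.92
position: [527.7, -310.7, 113.0]
tcp_rot: [-0.163, 1.577, 0.152]
contact_force: [-0.8, 1.2, -1.7]
width: 0.198
```

```bash
python3 -c "
from h import *
s=st();print(s['ft_torque'])"
```

```text
t 9.92 p [ 527.7 -310.7  113. ] x [-0.011 -0.008 -1.   ] y [-0.199  0.98  -0.006] jaw 1.771 F [-0.8  1.2 -1.7] w 0.198 q [ 0.21  0.55  0.34  1.75 -0.21  0.88  2.4 ]
[ 0.08040124 -0.02341823  0.01433926]
```

Call:
step_arm(rows=[[0.2, 0.35, 0, 0.08, -0.11, 0], [0, 0, -0.6, 0, 0, 0], [0, 0, -0.8, 0, 0, 0], [0, 0, -0.5, 0, 0, 0], [0, 0, 0, 0, 0, 0]])

```text
time: 10.33
position: [534.1, -300.2, 65.4]
tcp_rot: [-0.159, 1.562, 0.16]
contact_force: [-0.4, -0.2, -2.4]
width: 0.192
```

```bash
python3 -c "
from h import *
s=st();print(s['ft_torque'])"
```

```text
t 10.33 p [ 534.1 -300.2   65.4] x [ 0.003  0.001 -1.   ] y [-0.202  0.979  0.001] jaw 1.774 F [-0.4 -0.2 -2.4] w 0.192 q [ 0.22  0.6   0.31  1.79 -0.25  0.78  2.42]
[-0.04028626  0.06527417  0.00959857]
```

Position is good; lowering slowly.

Call:
step_arm(rows=[[0, 0, -0.5, 0, 0, 0], [0, 0, -0.5, 0, 0, 0], [0, 0, -0.3, 0, 0, 0], [0, 0, 0, 0, 0, 0]])

```text
time: 10.67
position: [536.6, -299.5, 33.3]
tcp_rot: [-0.162, 1.557, 0.161]
contact_force: [0.1, -0.6, -2.8]
width: 0.196
```

```bash
python3 -c "
from h import *
st();snap('side','s3',(220,200,340,330),4.5);snap('top','t3')"
```

```text
t 10.67 p [ 536.6 -299.5   33.3] x [ 0.008  0.001 -1.   ] y [-0.204  0.979 -0.001] jaw 1.776 F [ 0.1 -0.6 -2.8] w 0.196 q [ 0.23  0.64  0.28  1.81 -0.27  0.71  2.44]
```

View pics/s3.png

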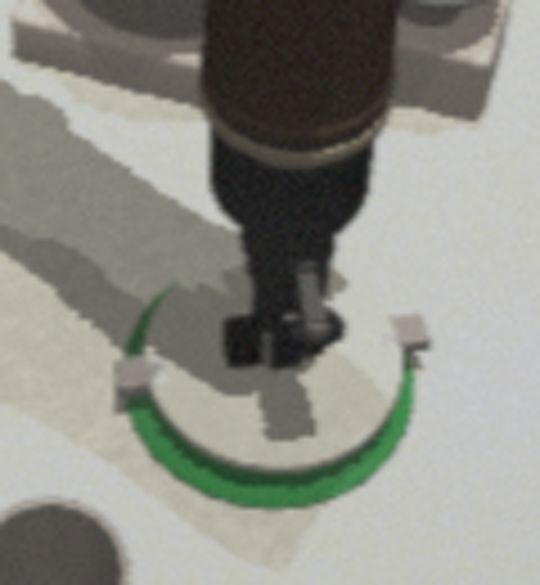

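```bash
python3 -c "
from h import *
for f,m in (('s3',(280.43,284.8)),('s3',(281.8,278))): pass
c=lambda x,y:(220+x/4.5-.4,200+y/4.5-.4)
print('lid L,R',ray('s3',*c(148,360),28),ray('s3',*c(410,350),28),'front',ray('s3',*c(278,468),20))
k=np.linspace(0,6.28,200)
for p in ((535,-300),(537,-300),(535,-303)):
  for r,z in((78,4),(68,26)):
    q=np.array([proj('s3',[p[0]+r*np.cos(a),p[1]+r*np.sin(a),z]) for a in k]); q=(q-[220,200]+.4)*4.5; print(p,r,q.min(0).round(),q.max(0).round())
"
```

```text
lid L,R [ 471.28562198 -306.05638959   28.        ] [ 608.26851928 -297.58341468   28.        ] front [ 537.20165716 -362.70786286   20.        ]
(535, -300) 78 [121. 260.] [415. 513.]
(535, -300) 68 [140. 250.] [401. 471.]
(537, -300) 78 [125. 260.] [419. 513.]
(537, -300) 68 [144. 250.] [404. 471.]
(535, -303) 78 [121. 265.] [416. 518.]
(535, -303) 68 [140. 255.] [401. 477.]
```

Side crop: the lid is level and roughly 3 mm too far +x and 2 mm too far -y of the mat's centre. Correcting that, then setting it down.

Call:
step_arm(rows=[[-0.12, 0.08, 0, 0, -0.08, 0], [0, 0, -0.2, 0, 0, 0], [0, 0, -0.15, 0, 0, 0], [0, 0, 0, 0, 0, 0]])

```text
time: 11.1
position: [534.7, -298.7, 26.9]
tcp_rot: [-0.163, 1.544, 0.158]
contact_force: [0.3, 0.0, -2.1]
width: 0.194
```

```bash
python3 -c "
from h import *
st()"
```

```text
t 11.1 p [ 534.7 -298.7   26.9] x [ 0.021 -0.002 -1.   ] y [-0.204  0.979 -0.006] jaw 1.776 F [ 0.3  0.  -2.1] w 0.194 q [ 0.24  0.65  0.28  1.83 -0.28  0.68  2.45]
```

Call:
step_arm(rows=[[0, 0, 0, 0.02, 0.2, 0], [0, 0, -0.1, 0, 0, 0], [0, 0, -0.05, 0, 0, 0], [0, 0, 0, 0, 0, 0]])

```text
time: 11.43
position: [535.0, -298.9, 26.3]
tcp_rot: [-0.16, 1.562, 0.161]
contact_force: [-0.9, 0.7, -2.1]
width: 0.195
```

```bash
python3 -c "
from h import *
st()"
```

```text
t 11.43 p [ 535.  -298.9   26.3] x [ 0.003  0.001 -1.   ] y [-0.203  0.979  0.001] jaw 1.775 F [-0.9  0.7 -2.1] w 0.195 q [ 0.23  0.66  0.28  1.82 -0.27  0.71  2.44]
```

Call:
step_arm(rows=[[0, 0, -0.1, 0, 0, 0], [0, 0, -0.08, 0, 0, 0], [0, 0, 0, 0, 0, 0]])

```text
time: 11.68
position: [535.5, -299.2, 26.5]
tcp_rot: [-0.159, 1.558, 0.161]
contact_force: [1.0, 0.5, -1.8]
width: 0.198
```

```bash
python3 -c "
from h import *
st()"
```

```text
t 11.68 p [ 535.5 -299.2   26.5] x [ 0.006  0.002 -1.   ] y [-0.203  0.979  0.   ] jaw 1.775 F [ 1.   0.5 -1.8] w 0.198 q [ 0.23  0.65  0.28  1.82 -0.27  0.7   2.44]
```

Call:
step_arm(rows=[[0, 0, -0.2, 0, 0.04, 0], [0, 0, 0, 0, 0, 0]])

```text
time: 11.85
position: [537.1, -300.0, 25.6]
tcp_rot: [-0.159, 1.558, 0.16]
contact_force: [0.2, -0.2, -2.7]
width: 0.195
```

```bash
python3 -c "
from h import *
st()"
```

```text
t 11.85 p [ 537.1 -300.    25.6] x [ 0.007  0.001 -1.   ] y [-0.202  0.979 -0.   ] jaw 1.774 F [ 0.2 -0.2 -2.7] w 0.195 q [ 0.23  0.66  0.28  1.81 -0.27  0.7   2.44]
```

Call:
step_arm(rows=[[-0.15, 0.06, -0.2, 0, 0.07, 0], [-0.05, 0, -0.2, 0, 0, 0], [0, 0, 0, 0, 0, 0]])

```text
time: 12.1
position: [537.4, -300.4, 26.4]
tcp_rot: [-0.161, 1.551, 0.157]
contact_force: [-0.6, 0.1, -2.9]
width: 0.19
```

```bash
python3 -c "
from h import *
st()"
```

```text
t 12.1 p [ 537.4 -300.4   26.4] x [ 0.014 -0.001 -1.   ] y [-0.201  0.98  -0.004] jaw 1.773 F [-0.6  0.1 -2.9] w 0.19 q [ 0.24  0.65  0.28  1.82 -0.27  0.69  2.44]
```

Call:
step_arm(rows=[[-0.1, 0.06, 0.4, 0, 0.14, 0], [0, 0, 0, 0, 0, 0], [0, 0, 0, 0, 0, 0]])

```text
time: 12.35
position: [535.6, -299.3, 37.0]
tcp_rot: [-0.161, 1.563, 0.157]
contact_force: [-0.0, 0.3, -3.0]
width: 0.195
```

```bash
python3 -c "
from h import *
s=st();print(s['joint_torque'].round(1) if hasattr(s['joint_torque'],'round') else s['joint_torque'], s['qd'])"
```

```text
t 12.35 p [ 535.6 -299.3   37. ] x [ 0.003 -0.002 -1.   ] y [-0.201  0.98  -0.002] jaw 1.773 F [-0.   0.3 -3. ] w 0.195 q [ 0.22  0.64  0.29  1.81 -0.26  0.73  2.43]
[ -0.2 -73.8   7.  -23.8   0.    0.1  -0.1] [-0.0050467  -0.00748937  0.00052138 -0.009524    0.00150992  0.00252621
 -0.00358728]
```

Call:
step_arm(rows=[[-0.04, 0.03, -0.4, 0, 0.03, 0], [0, 0, 0, 0, 0, 0], [0, 0, 0, 0, 0, 0]])

```text
time: 12.6
position: [534.9, -299.0, 24.6]
tcp_rot: [-0.161, 1.565, 0.157]
contact_force: [-6.7, 4.0, 30.3]
width: 0.193
```

```bash
python3 -c "
from h import *
s=st();print(np.round(s['joint_torque'],1))"
```

```text
t 12.6 p [ 534.9 -299.    24.6] x [ 0.    -0.003 -1.   ] y [-0.201  0.98  -0.003] jaw 1.773 F [-6.7  4.  30.3] w 0.193 q [ 0.23  0.66  0.29  1.82 -0.27  0.7   2.43]
[ -0.9 -58.9   4.6 -17.5  -0.1  -1.3   0. ]
```

Call:
step_arm(rows=[[0, 0, -0.3, 0, 0, 0]])

```text
time: 12.68
position: [535.9, -299.0, 20.6]
tcp_rot: [-0.16, 1.562, 0.157]
contact_force: [-16.5, 18.5, 74.9]
width: 0.196
```

```bash
python3 -c "
from h import *
s=st();print(np.round(s['joint_torque'],1),s['ft_torque']);snap('side','s4',(220,200,340,330),4.5);snap('top','t4')
im=np.load('pics/t4.npz')['im'][60:330,130:460]; cv2.imwrite('pics/t4c.png',cv2.convertScaleAbs(cv2.resize(im,None,fx=2.2,fy=2.2,interpolation=cv2.INTER_CUBIC),alpha=1.5))"
```

```text
t 12.68 p [ 535.9 -299.    20.6] x [ 0.003 -0.002 -1.   ] y [-0.201  0.98  -0.002] jaw 1.773 F [-16.5  18.5  74.9] w 0.196 q [ 0.23  0.66  0.28  1.82 -0.27  0.69  2.44]
[  3.2 -27.9   5.2 -14.9   0.9  -8.6  -0. ] [ 3.08075472  2.62255299 -0.09084696]
```

View pics/s4.png

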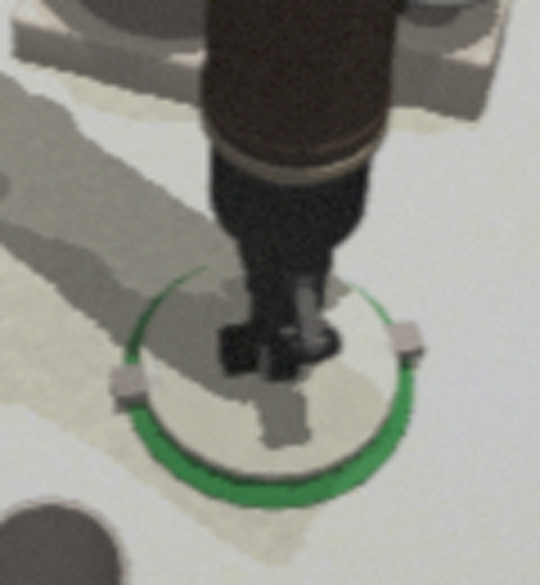

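The lid is on the mat and centred. I pressed harder than intended (75 N at the wrist), so I'll relieve that and release.

Call:
step_arm(rows=[[0, 0, 0.16, 0, 0, 0], [0, 0, 0, 0, 0, 0]])

```text
time: 12.95
position: [536.4, -298.9, 25.1]
tcp_rot: [-0.16, 1.561, 0.157]
contact_force: [-0.3, -0.5, -2.1]
width: 0.191
```

Call:
step_arm(hand=0.5, rows=[[0, 0, 0, 0, 0, 0], [0, 0, 0, 0, 0, 0], [0, 0, 0, 0, 0, 0], [0, 0, 0, 0, 0, 0], [0, 0, 0, 0, 0, 0]])

```text
time: 13.37
position: [535.3, -298.7, 22.4]
tcp_rot: [-0.16, 1.563, 0.158]
contact_force: [0.2, 0.5, 0.4]
width: 0.5
```

```bash
python3 -c "
from h import *
st()"
```

```text
t 13.37 p [ 535.3 -298.7   22.4] x [ 0.002 -0.001 -1.   ] y [-0.201  0.98  -0.001] jaw 1.773 F [0.2 0.5 0.4] w 0.5 q [ 0.23  0.66  0.28  1.82 -0.27  0.7   2.44]
```

Call:
step_arm(rows=[[0, 0, 0.6, 0, 0, 0], [0, 0, 0.9, 0, 0, 0], [0, 0, 0.9, 0, 0, 0], [0, 0, 0.9, 0, 0, 0], [0, 0, 0.9, 0, 0, 0], [0, 0, 0.9, 0, 0, 0], [0, 0.4, 0.6, 0, 0, 0], [0.4, 0.9, 0, 0, 0, 0], [0.4, 0.9, 0, 0, 0, 0], [0.4, 0.9, 0, 0, 0, 0]])

```text
time: 14.2
position: [559.6, -225.8, 168.9]
tcp_rot: [-0.151, 1.571, 0.147]
contact_force: [0.8, -0.2, -0.2]
width: 0.501
```

Call:
step_arm(hand=1, rows=[[0.4, 0.9, 0, 0, 0, 0.7], [0.4, 0.9, 0, 0, 0, 0.7], [0.4, 0.9, 0, 0, 0, 0.7], [0.4, 0.9, 0, 0, 0, 0.7], [0.4, 0.8, 0, 0, 0, 0.7], [0.4, 0.7, 0, 0, 0, 0.7], [0.3, 0, 0, 0, 0, 0.7], [0, 0, 0, 0, 0, 0]])

```text
time: 14.87
position: [631.6, -82.5, 167.5]
tcp_rot: [-0.56, 1.502, 0.559]
contact_force: [-1.0, -0.3, -0.4]
width: 1.0
```

```bash
python3 -c "
from h import *
st()
snap('side','s5');snap('top','t5')
im=np.load('pics/t5.npz')['im'][60:330,130:460]; cv2.imwrite('pics/t5c.png',cv2.convertScaleAbs(cv2.resize(im,None,fx=2.2,fy=2.2,interpolation=cv2.INTER_CUBIC),alpha=1.5))"
```

```text
t 14.87 p [631.6 -82.5 167.5] x [-0.003 -0.002 -1.   ] y [-0.655  0.755  0.   ] jaw 2.286 F [-1.  -0.3 -0.4] w 1.0 q [-0.09  0.51  0.2   1.63 -0.11  1.02  2.43]
```

View pics/t5c.png

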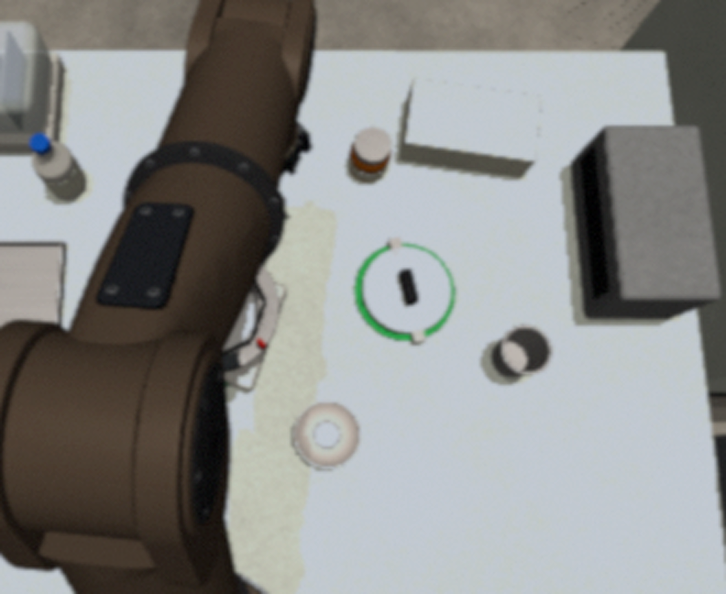

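The lid sits centred and upright on the mat. Next, align over the wheel.

Call:
step_arm(rows=[[0.28, 0.8, 0, 0, 0, 0.2], [0, 0, 0, 0, 0, 0], [0, 0, 0, 0, 0, 0]])

```text
time: 15.22
position: [635.5, -66.4, 167.0]
tcp_rot: [-0.563, 1.504, 0.56]
contact_force: [-1.1, -1.1, 0.2]
width: 1.001
```

```bash
python3 -c "
from h import *
st()"
```

```text
t 15.22 p [635.5 -66.4 167. ] x [-0.006 -0.004 -1.   ] y [-0.657  0.754  0.001] jaw 2.288 F [-1.1 -1.1  0.2] w 1.001 q [-0.11  0.52  0.2   1.62 -0.11  1.02  2.4 ]
```

Call:
step_arm(rows=[[0.15, 0.2, -0.4, 0.04, -0.06, 0], [0.02, 0.02, -0.6, 0, 0, 0], [0, 0, -0.5, 0, 0, 0], [0, 0, -0.4, 0, 0, 0], [0, 0, 0, 0, 0, 0]])

```text
time: 15.63
position: [638.9, -63.3, 116.2]
tcp_rot: [-0.554, 1.497, 0.552]
contact_force: [-0.2, 0.0, -0.2]
width: 0.995
```

```bash
python3 -c "
from h import *
st()"
```

```text
t 15.63 p [638.9 -63.3 116.2] x [ 0.002 -0.    -1.   ] y [-0.65   0.76  -0.001] jaw 2.278 F [-0.2  0.  -0.2] w 0.995 q [-0.11  0.57  0.19  1.67 -0.13  0.91  2.4 ]
```

Down another 13 mm or so, then close.

Call:
step_arm(rows=[[0, 0, -0.3, 0, 0, 0], [0, 0, -0.2, 0, 0, 0], [0, 0, 0, 0, 0, 0]])

```text
time: 15.88
position: [638.5, -64.3, 102.2]
tcp_rot: [-0.552, 1.499, 0.55]
contact_force: [0.0, 0.0, 0.5]
width: 0.998
```

Call:
step_arm(hand=0, rows=[[0, 0, 0, 0, 0, 0], [0, 0, 0, 0, 0, 0], [0, 0, 0, 0, 0, 0], [0, 0, 0, 0, 0, 0], [0, 0, 0, 0, 0, 0]])

```text
time: 16.3
position: [638.2, -64.0, 103.1]
tcp_rot: [-0.55, 1.499, 0.551]
contact_force: [0.7, -0.0, -3.3]
width: 0.727
```

```bash
python3 -c "
from h import *
st()"
```

```text
t 16.3 p [638.2 -64.  103.1] x [ 0.001  0.001 -1.   ] y [-0.647  0.762 -0.   ] jaw 2.275 F [ 0.7 -0.  -3.3] w 0.727 q [-0.1   0.58  0.18  1.68 -0.13  0.89  2.41]
```

Call:
step_arm(rows=[[0, 0, 0, 0, 0, -0.5], [0, 0, 0, 0, 0, -0.9], [0, 0, 0, 0, 0, -0.9], [0, 0, 0, 0, 0, -0.9], [0, 0, 0, 0, 0, -0.9], [0, 0, 0, 0, 0, -0.9], [0, 0, 0, 0, 0, -0.9], [0, 0, 0, 0, 0, -0.9]])

```text
time: 16.97
position: [638.4, -64.6, 103.1]
tcp_rot: [0.002, 1.569, -0.002]
contact_force: [-0.0, -2.1, -3.6]
width: 0.727
```

```bash
python3 -c "
from h import *
s=st();print(s['ft_torque'])"
```

```text
t 16.97 p [638.4 -64.6 103.1] x [ 0.002 -0.    -1.   ] y [ 0.003  1.    -0.   ] jaw 1.568 F [-0.  -2.1 -3.6] w 0.727 q [-0.23  0.6   0.37  1.69 -0.27  0.9   1.82]
[0.36339598 0.00130074 0.20483411]
```

Call:
step_arm(rows=[[0, 0, 0, 0, 0, -0.9], [0, 0, 0, 0, 0, -0.9], [0, 0, 0, 0, 0, -0.9], [0, 0, 0, 0, 0, -0.9], [0, 0, 0, 0, 0, -0.9], [0, 0, 0, 0, 0, -0.9], [0, 0, 0, 0, 0, -0.9], [0, 0, 0, 0, 0, -0.9], [0, 0, 0, 0, 0, -0.9], [0, 0, 0, 0, 0, -0.9]])

```text
time: 17.8
position: [638.0, -65.5, 103.1]
tcp_rot: [0.737, 1.439, -0.74]
contact_force: [-0.9, -0.9, -3.3]
width: 0.727
```

```bash
python3 -c "
from h import *
s=st();print(s['ft_torque'])"
```

```text
t 17.8 p [638.  -65.5 103.1] x [ 0.001 -0.003 -1.   ] y [ 0.812  0.584 -0.001] jaw 0.623 F [-0.9 -0.9 -3.3] w 0.727 q [-0.39  0.65  0.63  1.71 -0.46  0.94  1.05]
[ 0.17371298 -0.20414711  0.21503844]
```

Call:
step_arm(rows=[[0, 0, 0, 0, 0, -0.9], [0, 0, 0, 0, 0, -0.9], [0, 0, 0, 0, 0, -0.9], [0, 0, 0, 0, 0, -0.9], [0, 0, 0, 0, 0, -0.9], [0, 0, 0, 0, 0, -0.9], [0, 0, 0, 0, 0, -0.9], [0, 0, 0, 0, 0, -0.9], [0, 0, 0, 0, 0, -0.9], [0, 0, 0, 0, 0, -0.9]])

```text
time: 18.63
position: [637.1, -65.6, 103.1]
tcp_rot: [1.436, 1.039, -1.443]
contact_force: [-2.3, -0.3, -3.3]
width: 0.724
```

```bash
python3 -c "
from h import *
s=st();print(s['ft_torque'])"
```

```text
t 18.63 p [637.1 -65.6 103.1] x [-0.002 -0.004 -1.   ] y [ 0.95  -0.313 -0.001] jaw -0.319 F [-2.3 -0.3 -3.3] w 0.724 q [-0.52  0.73  0.89  1.72 -0.65  1.01  0.28]
[-0.33430447 -0.21217176  0.22584146]
```

Joint 3 is drifting toward its range, so I'll turn a little more and then regrasp.

Call:
step_arm(rows=[[0, 0, 0, 0, 0, -0.9], [0, 0, 0, 0, 0, -0.9], [0, 0, 0, 0, 0, -0.9], [0, 0, 0, 0, 0, -0.9], [0, 0, 0, 0, 0, -0.9], [0, 0, 0, 0, 0, 0]])

```text
time: 19.13
position: [636.7, -65.4, 103.1]
tcp_rot: [1.758, 0.722, -1.769]
contact_force: [-2.3, 0.5, -0.0]
width: 0.726
```

```bash
python3 -c "
from h import *
s=st();print(s['ft_torque'])"
```

```text
t 19.13 p [636.7 -65.4 103.1] x [-0.004 -0.004 -1.   ] y [ 0.703 -0.712 -0.   ] jaw -0.792 F [-2.3  0.5 -0. ] w 0.726 q [-0.58  0.79  1.01  1.72 -0.75  1.07 -0.11]
[-0.3710656  -0.0392021  -0.10313952]
```

Call:
step_arm(hand=1, rows=[[0, 0, 0, 0, 0, 0], [0, 0, 0, 0, 0, 0], [0, 0, 0, 0, 0, 0], [0, 0, 0, 0, 0, 0]])

```text
time: 19.47
position: [637.7, -64.7, 103.5]
tcp_rot: [1.752, 0.729, -1.76]
contact_force: [-1.4, -0.3, 0.0]
width: 0.999
```

```bash
python3 -c "
from h import *
s=st();print(s['ft_torque'])"
```

```text
t 19.47 p [637.7 -64.7 103.5] x [-0.003 -0.004 -1.   ] y [ 0.71  -0.704  0.001] jaw -0.781 F [-1.4 -0.3  0. ] w 0.999 q [-0.58  0.79  1.01  1.72 -0.75  1.07 -0.1 ]
[-0.00497559 -0.01869862 -0.09899817]
```

Call:
step_arm(rows=[[0, 0, 0, 0, 0, 1], [0, 0, 0, 0, 0, 1], [0, 0, 0, 0, 0, 1], [0, 0, 0, 0, 0, 1], [0, 0, 0, 0, 0, 1], [0, 0, 0, 0, 0, 1], [0, 0, 0, 0, 0, 1], [0, 0, 0, 0, 0, 1], [0, 0, 0, 0, 0, 1], [0, 0, 0, 0, 0, 1]])

```text
time: 20.3
position: [640.4, -64.3, 106.5]
tcp_rot: [1.006, 1.32, -0.999]
contact_force: [0.1, 0.3, -0.7]
width: 0.998
```

```bash
python3 -c "
from h import *
s=st();print(s['ft_torque'])"
```

```text
t 20.3 p [640.4 -64.3 106.5] x [ 0.008 -0.001 -1.   ] y [0.962 0.273 0.007] jaw 0.276 F [ 0.1  0.3 -0.7] w 0.998 q [-0.44  0.67  0.73  1.71 -0.53  0.96  0.77]
[-0.05162445  0.04677714 -0.03757026]
```

Call:
step_arm(rows=[[0, 0, 0, 0, 0, 1], [0, 0, 0, 0, 0, 1], [0, 0, 0, 0, 0, 1], [0, 0, 0, 0, 0, 1], [0, 0, 0, 0, 0, 1], [0, 0, 0, 0, 0, 1], [0, 0, 0, 0, 0, 1], [0, 0, 0, 0, 0, 0]])

```text
time: 20.97
position: [642.6, -65.4, 110.2]
tcp_rot: [0.435, 1.517, -0.417]
contact_force: [-0.1, 0.1, 0.4]
width: 0.993
```

```bash
python3 -c "
from h import *
s=st();print(s['ft_torque'])"
```

```text
t 20.97 p [642.6 -65.4 110.2] x [ 0.014  0.008 -1.   ] y [0.518 0.855 0.014] jaw 1.026 F [-0.1  0.1  0.4] w 0.993 q [-0.32  0.62  0.52  1.69 -0.38  0.92  1.39]
[-0.03554101  0.00336767 -0.00649416]
```

Call:
step_arm(rows=[[-0.15, 0.06, -0.25, -0.08, 0.14, 0], [-0.03, 0, -0.05, 0, 0, 0], [0, 0, 0, 0, 0, 0]])

```text
time: 21.22
position: [638.1, -64.3, 102.8]
tcp_rot: [0.432, 1.527, -0.433]
contact_force: [-0.1, -0.5, -0.2]
width: 0.999
```

Call:
step_arm(hand=0, rows=[[0, 0, 0, 0, 0, 0], [0, 0, 0, 0, 0, 0], [0, 0, 0, 0, 0, 0], [0, 0, 0, 0, 0, 0], [0, 0, 0, 0, 0, 0]])

```text
time: 21.63
position: [637.3, -64.6, 102.9]
tcp_rot: [0.433, 1.528, -0.438]
contact_force: [0.7, -0.6, -1.6]
width: 0.726
```

```bash
python3 -c "
from h import *
s=st();print(s['ft_torque'])"
```

```text
t 21.63 p [637.3 -64.6 102.9] x [-0.002 -0.003 -1.   ] y [ 0.528  0.849 -0.003] jaw 1.015 F [ 0.7 -0.6 -1.6] w 0.726 q [-0.33  0.63  0.53  1.7  -0.38  0.92  1.37]
[-0.31796283  0.05647592  0.18637838]
```

Call:
step_arm(rows=[[0, 0, 0, 0, 0, -0.9], [0, 0, 0, 0, 0, -0.9], [0, 0, 0, 0, 0, -0.9], [0, 0, 0, 0, 0, -0.9], [0, 0, 0, 0, 0, -0.9], [0, 0, 0, 0, 0, -0.9], [0, 0, 0, 0, 0, -0.9], [0, 0, 0, 0, 0, -0.9], [0, 0, 0, 0, 0, -0.9], [0, 0, 0, 0, 0, -0.9]])

```text
time: 22.47
position: [637.3, -64.6, 102.9]
tcp_rot: [1.151, 1.246, -1.157]
contact_force: [-0.7, -1.2, -0.0]
width: 0.728
```

Call:
step_arm(rows=[[0, 0, 0, 0, 0, -0.9], [0, 0, 0, 0, 0, -0.9], [0, 0, 0, 0, 0, -0.9], [0, 0, 0, 0, 0, -0.9], [0, 0, 0, 0, 0, -0.9], [0, 0, 0, 0, 0, -0.9], [0, 0, 0, 0, 0, 0]])

```text
time: 23.05
position: [637.4, -64.6, 102.9]
tcp_rot: [1.562, 0.933, -1.57]
contact_force: [-0.6, 0.3, 1.8]
width: 0.725
```

```bash
python3 -c "
from h import *
s=st();print(s['ft_torque'])"
```

```text
t 23.05 p [637.4 -64.6 102.9] x [-0.005 -0.    -1.   ] y [ 0.879 -0.477 -0.004] jaw -0.498 F [-0.6  0.3  1.8] w 0.725 q [-0.55  0.76  0.93  1.72 -0.69  1.04  0.14]
[ 0.11345835  0.34785017 -0.11696009]
```

Sum so far is about 4.58 rad. I'll turn 0.13 more, release, rise, and look.

Call:
step_arm(rows=[[0, 0, 0, 0, 0, -0.7], [0, 0, 0, 0, 0, -0.5], [0, 0, 0, 0, 0, 0]])

```text
time: 23.3
position: [637.4, -64.6, 102.9]
tcp_rot: [1.642, 0.855, -1.651]
contact_force: [-0.8, -0.2, 1.5]
width: 0.725
```

```bash
python3 -c "
from h import *
s=st();print(s['ft_torque'])"
```

```text
t 23.3 p [637.4 -64.6 102.9] x [-0.005 -0.001 -1.   ] y [ 0.817 -0.577 -0.004] jaw -0.615 F [-0.8 -0.2  1.5] w 0.725 q [-0.56  0.77  0.96  1.72 -0.72  1.05  0.04]
[ 0.097857    0.29489794 -0.11896771]
```

Call:
step_arm(hand=1, rows=[[0, 0, 0, 0, 0, 0], [0, 0, 0, 0, 0, 0], [0, 0, 0, 0, 0, 0], [0, 0, 0, 0, 0, 0], [0, 0, 0.3, 0, 0, 0], [0, 0, 0.8, 0, 0, 0], [0, 0, 0.9, 0, 0, 0], [0, 0, 0.9, 0, 0, 0], [0, 0, 0.9, 0, 0, 0]])

```text
time: 24.05
position: [634.3, -63.0, 197.9]
tcp_rot: [1.628, 0.869, -1.649]
contact_force: [0.8, 0.4, -0.5]
width: 1.001
```

Call:
step_arm(rows=[[0, -0.9, 0.2, 0, 0, 1], [0, -1, 0, 0, 0, 1], [0, -1, 0, 0, 0, 1], [0, -1, 0, 0, 0, 1], [0, -1, 0, 0, 0, 1], [0, -1, 0, 0, 0, 1], [0, -1, 0, 0, 0, 1], [0, -1, 0, 0, 0, 1], [0, -1, 0, 0, 0, 1], [0, -1, 0, 0, 0, 1]])

```text
time: 24.88
position: [638.5, -314.7, 217.0]
tcp_rot: [0.862, 1.387, -0.865]
contact_force: [-0.2, 0.2, -0.5]
width: 0.996
```

```bash
python3 -c "
from h import *
st()
snap('side','s6',(210,130,340,220),6);snap('top','t6')
im=np.load('pics/t6.npz')['im'][130:250,160:300]; cv2.imwrite('pics/t6c.png',cv2.convertScaleAbs(cv2.resize(im,None,fx=5,fy=5,interpolation=cv2.INTER_CUBIC),alpha=1.5))"
```

```text
t 24.88 p [ 638.5 -314.7  217. ] x [ 0.004 -0.004 -1.   ] y [0.896 0.444 0.001] jaw 0.46 F [-0.2  0.2 -0.5] w 0.996 q [-0.02  0.66  0.72  1.39 -0.44  1.24  1.19]
```

View pics/t6c.png

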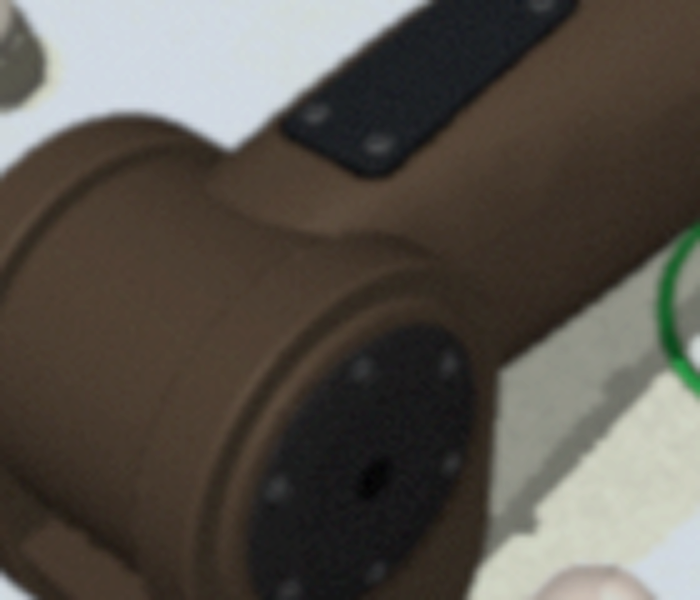

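Top crop: the elbow hides the pot. Moving the arm over to the tray side, where it's needed next anyway.

Call:
step_arm(rows=[[-0.1, 1, 0.2, 0, 0, 0.4], [-0.2, 1, 0.2, 0, 0, 0.4], [-0.2, 1, 0, 0, 0, 0.4], [-0.2, 1, 0, 0, 0, 0.4], [-0.2, 1, 0, 0, 0, 0.4], [-0.2, 1, 0, 0, 0, 0.4], [-0.2, 1, 0, 0, 0, 0.4], [-0.2, 1, 0, 0, 0, 0.4], [-0.2, 1, 0, 0, 0, 0.4], [-0.2, 1, 0, 0, 0, 0.4]])

```text
time: 25.82
position: [582.0, -69.9, 233.3]
tcp_rot: [0.558, 1.481, -0.57]
contact_force: [-0.3, -0.3, -0.1]
width: 1.0
```

Call:
step_arm(rows=[[-0.2, 1, 0, 0, 0, 0.4], [-0.2, 1, 0, 0, 0, 0.4], [-0.2, 1, 0, 0, 0, 0.4], [-0.2, 1, 0, 0, 0, 0.4], [-0.2, 1, 0, 0, 0, 0.4], [-0.2, 1, 0, 0, 0, 0.4], [-0.2, 1, 0, 0, 0, 0.4], [-0.2, 1, 0, 0, 0, 0.4], [-0.2, 1, 0, 0, 0, 0.4], [-0.2, 1, 0, 0, 0, 0.4]])

```text
time: 26.65
position: [526.6, 194.3, 240.0]
tcp_rot: [0.241, 1.536, -0.239]
contact_force: [-0.5, 0.1, 0.6]
width: 1.001
```

Call:
step_arm(hand=0.6, rows=[[-0.2, 1, 0, 0, 0, 0], [-0.2, 1, 0, 0, 0, 0], [-0.2, 1, 0, 0, 0, 0], [-0.2, 1, 0, 0, 0, 0], [-0.2, 1, 0, 0, 0, 0], [0, 0, 0, 0, 0, 0]])

```text
time: 27.15
position: [496.1, 332.4, 243.6]
tcp_rot: [0.24, 1.535, -0.23]
contact_force: [0.4, 0.9, -0.3]
width: 0.602
```

```bash
python3 -c "
from h import *
st()
snap('side','s7',(210,125,340,215),6);snap('top','t7')
a=np.load('pics/t7.npz')['im'][130:250,160:300]; b=np.load('pics/s7.npz')['im'][130:250,200:340]
cv2.imwrite('pics/c7.png',cv2.convertScaleAbs(np.hstack([cv2.resize(i,(400,343),interpolation=cv2.INTER_CUBIC) for i in (a,b)]),alpha=1.4))"
```

```text
t 27.15 p [496.1 332.4 243.6] x [ 0.024  0.003 -1.   ] y [0.296 0.955 0.01 ] jaw 1.271 F [ 0.4  0.9 -0.3] w 0.602 q [-1.03  0.38  0.48  1.68 -0.18  1.11  0.77]
```

View pics/c7.png

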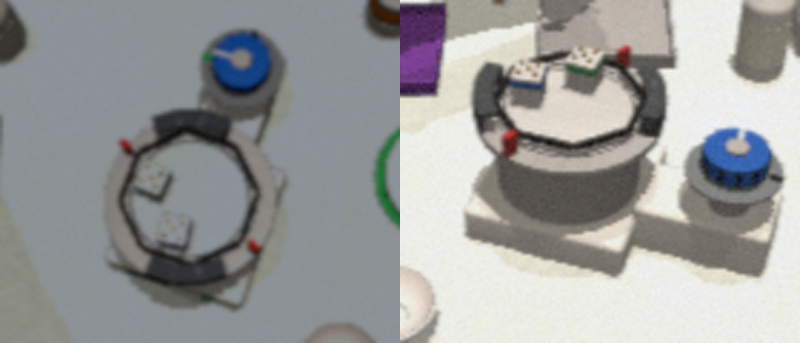

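Two blocks are up: green (153,181) and blue (173,231) in the left panel. The pointer is close to the green mark. One enlarged crop will measure both.

```bash
python3 -c "
from h import *
im=np.load('pics/t7.npz')['im']
a=im[132:172,220:270]; b=im[165:235,195:255]
a=cv2.resize(a,None,fx=8,fy=8,interpolation=cv2.INTER_CUBIC); b=cv2.resize(b,None,fx=6.4,fy=6.4,interpolation=cv2.INTER_CUBIC)
A=np.zeros((448,790,3),np.uint8); A[:320,:400]=a; A[:448,402:402+384]=b
cv2.imwrite('pics/c8.png',cv2.convertScaleAbs(A,alpha=1.7))"
```

```text
(no output)
```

View pics/c8.png

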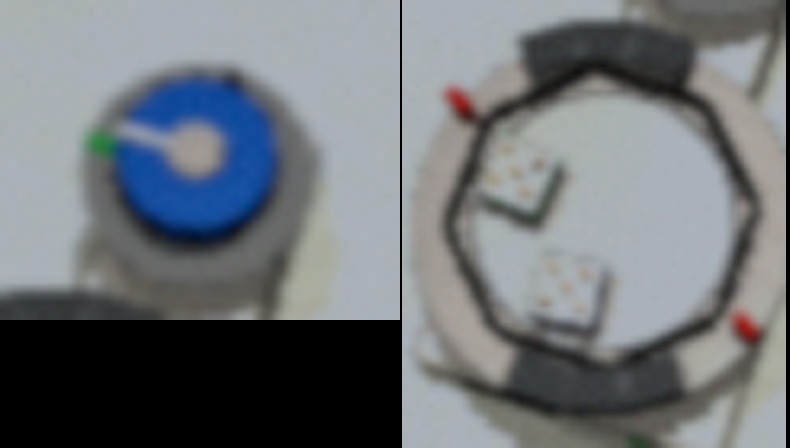

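```bash
python3 -c "
from h import *
w=lambda x,y,z:ray('t7',220+x/8-.45,132+y/8-.45,z)
b=lambda x,y,z=164:ray('t7',195+(x-402)/6.4-.42,165+y/6.4-.42,z)
ang=lambda d:np.arctan2(d[1],d[0])
hub=w(196,152,128);tip=w(122,129,126);print('hub',hub,'ptr',ang(tip-hub))
hd=hub.copy()
g=w(100,143,99);k=w(233,77,99);print('green',ang(g-hub),'black',ang(k-hub))
G=[b(508,136),b(560,161),b(531,213),b(483,188)];B=[b(537,250),b(606,260),b(597,322),b(531,313)]
for q in(G,B):
  q=np.array(q);print(q.mean(0).round(1),[round(ang(q[(i+1)%4]-q[i]),2) for i in range(4)],[round(np.linalg.norm(q[(i+1)%4]-q[i])) for i in range(4)])
print('ring c',b(605,212,144))
"
```

```text
hub [636.95522238 -64.48895901 128.        ] ptr 1.2345006942400807
green 1.2219139606910974 black -0.3073780590406331
[495.3  23.7 164. ] [np.float64(-2.02), np.float64(2.67), np.float64(1.09), np.float64(-0.41)] [27, 28, 25, 27]
[443.3   0.7 164. ] [np.float64(-1.71), np.float64(3.02), np.float64(1.44), np.float64(-0.06)] [32, 29, 30, 29]
ring c [482.23033777 -13.67500542 144.        ]
```

```bash
python3 -c "
from h import *
for p in((495.3,23.7,164),(443.3,.7,164)):
  q=proj('s7',p);print(q,400+(q[0]-200)*2.857,(q[1]-130)*2.857)
print(ray('s7',265.1,150.3,164),ray('s7',244.5,154.5,164))"
```

```text
[263.81985219 149.62212613] 582.333317694412 56.060414339335786
[244.66385233 154.30550717] 527.6046261141443 69.44083399133743
[498.82346267  20.59730318 164.        ] [ 4.42889919e+02 -1.96698483e-01  1.64000000e+02]
```

Call:
step_arm(hand=0.5, rows=[[-0.16, -1, 0, 0, 0.24, 0.1], [-0.16, -1, 0, 0, 0, 0.1], [-0.16, -1, 0, 0, 0, 0.1], [-0.16, -1, 0, 0, 0, 0.1], [-0.16, -1, 0, 0, 0, 0.1], [-0.16, -1, 0, 0, 0, 0.1], [-0.16, -1, 0, 0, 0, 0.1], [-0.16, -1, 0, 0, 0, 0.1], [-0.16, -1, 0, 0, 0, 0.1], [-0.16, -1, 0, 0, 0, 0.1]])

```text
time: 28.08
position: [454.9, 59.0, 245.9]
tcp_rot: [0.168, 1.561, -0.166]
contact_force: [0.5, -0.1, 0.3]
width: 0.502
```

Call:
step_arm(rows=[[-0.16, -1, 0, 0, 0, 0], [-0.16, -1, 0, 0, 0, 0], [0, -0.2, 0, 0, 0, 0], [0, 0, 0, 0, 0, 0]])

```text
time: 28.42
position: [443.2, -10.1, 247.5]
tcp_rot: [0.183, 1.558, -0.178]
contact_force: [-0.0, 0.5, 0.9]
width: 0.5
```

```bash
python3 -c "
from h import *
st()"
```

```text
t 28.42 p [443.2 -10.1 247.5] x [ 0.005  0.002 -1.   ] y [0.228 0.974 0.003] jaw 1.341 F [-0.   0.5  0.9] w 0.5 q [-0.65  0.11  0.62  2.01 -0.08  1.04  1.35]
```

Call:
step_arm(rows=[[0, 0.4, 0, 0, 0.05, 0.9], [0, 0, -0.8, 0, 0, 0], [0, 0, -0.9, 0, 0, 0], [0, 0, -0.6, 0, 0, 0], [0, 0, 0, 0, 0, 0]])

```text
time: 28.83
position: [443.9, -0.9, 190.3]
tcp_rot: [0.117, 1.563, -0.108]
contact_force: [-0.3, 0.2, -0.0]
width: 0.497
```

```bash
python3 -c "
from h import *
st()"
```

```text
t 28.83 p [443.9  -0.9 190.3] x [ 0.005  0.005 -1.   ] y [0.143 0.99  0.006] jaw 1.428 F [-0.3  0.2 -0. ] w 0.497 q [-0.62  0.19  0.6   2.09 -0.14  0.9   1.49]
```

Call:
step_arm(rows=[[0, 0.05, -0.6, -0.05, 0.05, 0], [0, 0, -0.6, 0, 0, 0], [0, 0, -0.3, 0, 0, 0], [0, 0, 0, 0, 0, 0]])

```text
time: 29.17
position: [444.8, 1.6, 153.5]
tcp_rot: [0.114, 1.567, -0.112]
contact_force: [0.2, 0.2, 0.1]
width: 0.496
```

```bash
python3 -c "
from h import *
st()
snap('side','s9',(220,110,300,180),8)"
```

```text
t 29.17 p [444.8   1.6 153.5] x [ 0.001  0.001 -1.   ] y [0.143 0.99  0.001] jaw 1.427 F [0.2 0.2 0.1] w 0.496 q [-0.6   0.25  0.58  2.13 -0.19  0.81  1.53]
```

View pics/s9.png

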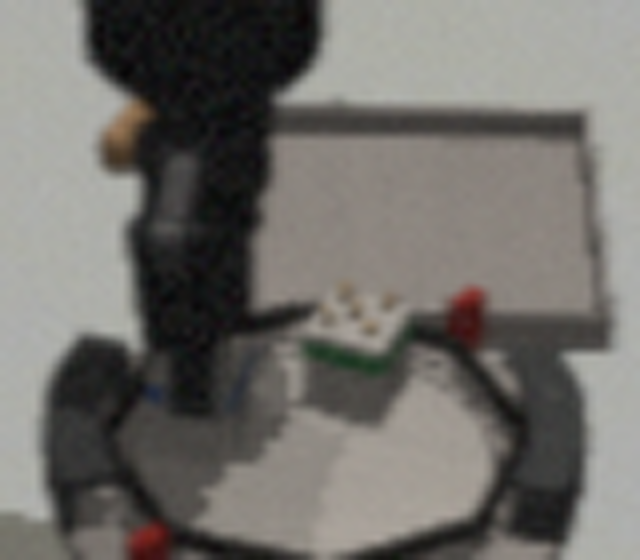

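Side crop: the near finger (192,380) stands centred in front of the blue block (145–245); green is where measured. Lower and grip.

Call:
step_arm(rows=[[0, 0, -0.3, 0, 0, 0], [0, 0, -0.15, 0, 0, 0], [0, 0, 0, 0, 0, 0]])

```text
time: 29.47
position: [446.7, 1.8, 144.2]
tcp_rot: [0.115, 1.563, -0.111]
contact_force: [-0.4, -0.4, 0.5]
width: 0.502
```

Call:
step_arm(hand=0, rows=[[0, 0, 0, 0, 0, 0], [0, 0, 0, 0, 0, 0], [0, 0, 0, 0, 0, 0], [0, 0, 0, 0, 0, 0], [0, 0, 0, 0, 0, 0]])

```text
time: 29.88
position: [447.1, 1.8, 145.1]
tcp_rot: [0.116, 1.562, -0.111]
contact_force: [0.1, -0.2, -0.4]
width: 0.334
```

```bash
python3 -c "
from h import *
st()"
```

```text
t 29.88 p [447.1   1.8 145.1] x [ 0.006  0.003 -1.   ] y [0.144 0.99  0.004] jaw 1.426 F [ 0.1 -0.2 -0.4] w 0.334 q [-0.59  0.27  0.58  2.14 -0.21  0.78  1.54]
```

Call:
step_arm(rows=[[0, 0, 0.3, 0, 0, 0], [0, 0, 0.8, 0, 0, 0], [0, 0, 0.9, 0, 0, 0], [0, 0, 0.6, 0, 0, 0], [0.2, 0.8, 0, 0, 0, 0], [0.2, 0.9, 0, 0, 0, 0], [0.2, 0.9, 0, 0, 0, 0], [0.2, 0.9, 0, 0, 0, 0], [0.2, 0.9, 0, 0, 0, 0], [0.2, 0.9, 0, 0, 0, 0]])

```text
time: 30.72
position: [476.7, 132.6, 219.5]
tcp_rot: [0.126, 1.559, -0.121]
contact_force: [0.4, -0.7, -0.5]
width: 0.338
```

Call:
step_arm(rows=[[0.2, 0.9, 0, 0, 0, 0], [0.2, 0.9, 0, 0, 0, 0], [0.2, 0.9, 0, 0, 0, 0], [0.2, 0.9, 0, 0, 0, 0], [0.2, 0.9, 0, 0, 0, 0], [0.2, 0.8, 0, 0, 0, 0], [0, 0, 0, 0, 0, 0]])

```text
time: 31.3
position: [507.0, 277.2, 223.5]
tcp_rot: [0.124, 1.557, -0.116]
contact_force: [-0.4, 0.5, -0.4]
width: 0.339
```

```bash
python3 -c "
from h import *
st()"
```

```text
t 31.3 p [507.  277.2 223.5] x [ 0.011  0.005 -1.   ] y [0.152 0.988 0.006] jaw 1.418 F [-0.4  0.5 -0.4] w 0.339 q [-0.95  0.38  0.49  1.74 -0.2   1.06  1.02]
```

Call:
step_arm(rows=[[0.2, 0.8, 0, -0.05, 0.1, 0.8], [0.2, 0.8, 0, 0, 0, 0.7], [0.2, 0.6, -0.6, 0, 0, 0], [0, 0.1, -0.9, 0, 0, 0], [0, 0, -1, 0, 0, 0], [0, 0, -1, 0, 0, 0], [0, 0, -1, 0, 0, 0], [0, 0, -0.6, 0, 0, 0], [0, 0, 0, 0, 0, 0]])

```text
time: 32.05
position: [523.2, 336.9, 97.1]
tcp_rot: [-0.005, 1.565, 0.005]
contact_force: [-0.9, 0.7, -1.2]
width: 0.335
```

```bash
python3 -c "
from h import *
st()"
```

```text
t 32.05 p [523.2 336.9  97.1] x [ 0.006 -0.    -1.   ] y [-0.006  1.    -0.   ] jaw 1.577 F [-0.9  0.7 -1.2] w 0.335 q [-0.92  0.58  0.39  1.75 -0.27  0.86  1.16]
```

Call:
step_arm(rows=[[0, 0.2, -0.8, 0, 0.06, 0], [0, 0, -0.8, 0, 0, 0], [0, 0, -0.6, 0, 0, 0], [0, 0, -0.2, 0, 0, 0], [0, 0, 0, 0, 0, 0]])

```text
time: 32.47
position: [525.4, 341.7, 40.6]
tcp_rot: [-0.003, 1.568, 0.005]
contact_force: [-0.4, 0.1, -0.3]
width: 0.341
```

```bash
python3 -c "
from h import *
st()"
```

```text
t 32.47 p [525.4 341.7  40.6] x [ 0.003  0.001 -1.   ] y [-0.005  1.     0.001] jaw 1.576 F [-0.4  0.1 -0.3] w 0.341 q [-0.9   0.66  0.35  1.78 -0.31  0.76  1.19]
```

Call:
step_arm(rows=[[0, 0, -0.4, 0, 0, 0], [0, 0, -0.3, 0, 0, 0], [0, 0, 0, 0, 0, 0]])

```text
time: 32.72
position: [527.3, 342.5, 25.4]
tcp_rot: [-0.001, 1.564, 0.007]
contact_force: [0.1, -0.2, -1.6]
width: 0.336
```

```bash
python3 -c "
from h import *
st()"
```

```text
t 32.72 p [527.3 342.5  25.4] x [ 0.007  0.003 -1.   ] y [-0.005  1.     0.003] jaw 1.576 F [ 0.1 -0.2 -1.6] w 0.336 q [-0.89  0.68  0.34  1.78 -0.32  0.72  1.2 ]
```

Call:
step_arm(rows=[[0, 0, -0.2, 0, 0, 0], [0, 0, 0, 0, 0, 0]])

```text
time: 32.88
position: [527.8, 342.7, 20.8]
tcp_rot: [-0.001, 1.563, 0.007]
contact_force: [-0.5, 0.9, -1.3]
width: 0.336
```

```bash
python3 -c "
from h import *
st()"
```

```text
t 32.88 p [527.8 342.7  20.8] x [ 0.008  0.004 -1.   ] y [-0.005  1.     0.004] jaw 1.576 F [-0.5  0.9 -1.3] w 0.336 q [-0.89  0.69  0.34  1.79 -0.32  0.72  1.2 ]
```

Call:
step_arm(hand=0.5, rows=[[0, 0, 0, 0, 0, 0], [0, 0, 0, 0, 0, 0], [0, 0, 0, 0, 0, 0], [0, 0, 0.3, 0, 0, 0], [0, 0, 0.8, 0, 0, 0], [0, 0, 1, 0, 0, 0], [0, 0, 1, 0, 0, 0], [0, 0, 1, 0, 0, 0], [0, 0, 1, 0, 0, 0], [0, 0, 1, 0, 0, 0]])

```text
time: 33.72
position: [524.8, 340.1, 178.7]
tcp_rot: [-0.004, 1.569, 0.002]
contact_force: [0.2, 0.6, -0.8]
width: 0.507
```

Call:
step_arm(rows=[[0, 0, 1, 0, 0, 0], [0, 0, 0.8, 0, 0, 0], [0, 0, 0, 0, 0, 0]])

```text
time: 33.97
position: [527.0, 340.6, 234.4]
tcp_rot: [0.002, 1.561, 0.007]
contact_force: [0.8, -0.0, 0.4]
width: 0.501
```

```bash
python3 -c "
from h import *
st()
snap('side','s10');snap('top','t10')
im=np.load('pics/s10.npz')['im'][110:185,220:320]
a=np.load('pics/t10.npz')['im'][155:235,90:260]
a=cv2.resize(a,None,fx=4.6,fy=4.6,interpolation=cv2.INTER_CUBIC)
cv2.imwrite('pics/c10.png',cv2.convertScaleAbs(a,alpha=1.6))"
```

```text
t 33.97 p [527.  340.6 234.4] x [ 0.01   0.005 -1.   ] y [-0.003  1.     0.005] jaw 1.574 F [ 0.8 -0.   0.4] w 0.501 q [-0.96  0.45  0.44  1.6  -0.21  1.13  1.1 ]
```

View pics/c10.png

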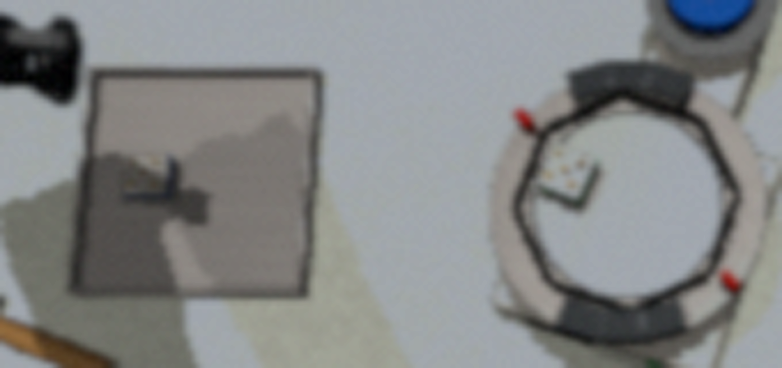

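Top crop: the blue block is in the tray (155,180), and green is still on the lift at (567,177). I'll check by image registration that green hasn't moved.

```bash
python3 -c "
from h import *
for a,b,(x0,y0,x1,y1) in (('t7','t10',(203,182,224,204)),('s7','s10',(254,143,276,163))):
  A,B=[np.load(f'pics/{f}.npz')['im'][y0:y1,x0:x1] for f in(a,b)]
  big=np.load(f'pics/{b}.npz')['im'][y0-6:y1+6,x0-6:x1+6]
  r=cv2.matchTemplate(big,A,cv2.TM_CCOEFF_NORMED);print(cv2.minMaxLoc(r)[1::2])
"
```

```text
(0.9987545013427734, (6, 6))
(0.9941101670265198, (6, 6))
```

Call:
step_arm(rows=[[-0.09, -0.8, 0, -0.05, 0.1, -1], [-0.09, -0.9, 0, 0, 0, -1], [-0.09, -0.9, 0, 0, 0, -1], [-0.09, -0.9, 0, 0, 0, -1], [-0.09, -0.9, 0, 0, 0, -1], [-0.09, -0.9, 0, 0, 0, -1], [-0.09, -0.9, 0, 0, 0, -1], [-0.09, -0.9, 0, 0, 0, -1], [-0.09, -0.9, 0, 0, 0, -1], [-0.09, -0.9, 0, 0, 0, -1]])

```text
time: 34.9
position: [492.3, 112.7, 220.0]
tcp_rot: [0.798, 1.437, -0.812]
contact_force: [0.4, -0.2, 0.7]
width: 0.498
```

Call:
step_arm(rows=[[-0.09, -0.9, 0, 0, 0, -1], [-0.09, -0.8, 0, 0, 0, -1], [0, -0.3, 0, 0, 0, -1], [0, 0, 0, 0, 0, -1], [0, 0, 0, 0, 0, -1], [0, 0, 0, 0, 0, -1], [0, 0, 0, 0, 0, -1], [0, 0, 0, 0, 0, -1], [0, 0, 0, 0, 0, -0.5], [0, 0, 0, 0, 0, 0]])

```text
time: 35.73
position: [477.2, 51.6, 211.4]
tcp_rot: [1.473, 1.042, -1.498]
contact_force: [-0.1, 0.4, -0.2]
width: 0.502
```

```bash
python3 -c "
from h import *
st()"
```

```text
t 35.73 p [477.2  51.6 211.4] x [-0.029  0.017 -0.999] y [ 0.931 -0.364 -0.033] jaw -0.373 F [-0.1  0.4 -0.2] w 0.502 q [-0.97  0.33  1.    1.97 -0.34  1.04 -0.18]
```

Call:
step_arm(rows=[[0.4, -0.6, 0, -0.17, -0.29, -0.6], [0.35, -0.5, 0, 0, 0, 0], [0, 0, 0, 0, 0, 0]])

```text
time: 35.98
position: [494.3, 24.2, 209.2]
tcp_rot: [1.515, 0.976, -1.519]
contact_force: [-0.2, 0.2, -0.0]
width: 0.498
```

```bash
python3 -c "
from h import *
st()"
```

```text
t 35.98 p [494.3  24.2 209.2] x [-0.003 -0.001 -1.   ] y [ 0.91  -0.415 -0.002] jaw -0.428 F [-0.2  0.2 -0. ] w 0.498 q [-0.93  0.35  1.02  1.96 -0.35  1.02 -0.18]
```

Call:
step_arm(rows=[[0.07, -0.05, -0.7, 0, 0, 0], [0, 0, -0.8, 0, 0, 0], [0, 0, -0.4, 0, 0, 0], [0, 0, 0, 0, 0, 0]])

```text
time: 36.32
position: [494.6, 23.5, 158.9]
tcp_rot: [1.509, 0.981, -1.518]
contact_force: [-0.8, -0.3, 0.4]
width: 0.498
```

```bash
python3 -c "
from h import *
st()"
```

```text
t 36.32 p [494.6  23.5 158.9] x [-0.005 -0.001 -1.   ] y [ 0.912 -0.41  -0.004] jaw -0.422 F [-0.8 -0.3  0.4] w 0.498 q [-0.86  0.42  0.95  2.02 -0.43  0.92 -0.1 ]
```

Call:
step_arm(rows=[[0.07, 0, -0.3, 0, -0.05, 0], [0, 0, -0.3, 0, 0, 0], [0, 0, 0, 0, 0, 0]])

```text
time: 36.57
position: [496.0, 24.2, 143.0]
tcp_rot: [1.51, 0.98, -1.512]
contact_force: [0.1, -0.1, -0.1]
width: 0.5
```

Call:
step_arm(hand=0, rows=[[0, 0, 0, 0, 0, 0], [0, 0, 0, 0, 0, 0], [0, 0, 0, 0, 0, 0], [0, 0, 0, 0, 0, 0], [0, 0, 0, 0, 0, 0]])

```text
time: 36.98
position: [496.7, 24.5, 144.2]
tcp_rot: [1.511, 0.98, -1.51]
contact_force: [-0.5, 0.2, -1.2]
width: 0.335
```

```bash
python3 -c "
from h import *
st()"
```

```text
t 36.98 p [496.7  24.5 144.2] x [ 0.001 -0.    -1.   ] y [ 0.913 -0.407  0.001] jaw -0.419 F [-0.5  0.2 -1.2] w 0.335 q [-0.84  0.44  0.93  2.04 -0.46  0.88 -0.07]
```

Holding green. Lift and carry it to the tray's other half.

Call:
step_arm(rows=[[0, 0, 0.3, 0, 0, 0], [0, 0, 0.8, 0, 0, 0], [0, 0, 0.9, 0, 0, 0], [0, 0, 0.6, 0, 0, 0], [0.1, 0.8, 0, 0, 0, 0.5], [0.1, 0.9, 0, 0, 0, 0.5], [0.1, 0.9, 0, 0, 0, 0.5], [0.1, 0.9, 0, 0, 0, 0.5], [0.1, 0.9, 0, 0, 0, 0.5], [0.1, 0.9, 0, 0, 0, 0.5]])

```text
time: 37.82
position: [510.9, 161.9, 215.6]
tcp_rot: [1.288, 1.155, -1.287]
contact_force: [0.1, -1.6, -0.3]
width: 0.335
```

Call:
step_arm(rows=[[0.1, 0.9, 0, 0, 0, 0.5], [0.1, 0.9, 0, 0, 0, 0.5], [0.1, 0.9, 0, 0, 0, 0], [0.1, 0.7, 0, 0, 0, 0], [0, 0, 0, 0, 0, 0]])

```text
time: 38.23
position: [518.6, 267.1, 212.1]
tcp_rot: [1.186, 1.225, -1.19]
contact_force: [0.3, 1.3, -0.9]
width: 0.339
```

```bash
python3 -c "
from h import *
st()"
```

```text
t 38.23 p [518.6 267.1 212.1] x [-0.003 -0.    -1.   ] y [ 1.     0.029 -0.003] jaw 0.029 F [ 0.3  1.3 -0.9] w 0.339 q [-1.13  0.47  0.82  1.75 -0.38  1.1  -0.15]
```

Call:
step_arm(rows=[[0.1, 0, -0.8, 0, 0, 0], [0.05, 0, -1, 0, 0, 0], [0, 0, -1, 0, 0, 0], [0, 0, -1, 0, 0, 0], [0, 0, -1, 0, 0, 0], [0, 0, -0.8, 0, 0, 0], [0, 0, -0.4, 0, 0, 0], [0, 0, 0, 0, 0, 0]])

```text
time: 38.9
position: [520.1, 278.2, 51.6]
tcp_rot: [1.163, 1.238, -1.174]
contact_force: [-0.9, 0.3, -0.7]
width: 0.336
```

```bash
python3 -c "
from h import *
st()"
```

```text
t 38.9 p [520.1 278.2  51.6] x [-0.007 -0.003 -1.   ] y [ 0.998  0.056 -0.007] jaw 0.056 F [-0.9  0.3 -0.7] w 0.336 q [-1.02  0.67  0.67  1.87 -0.56  0.8  -0.  ]
```

Call:
step_arm(rows=[[0.1, -0.4, -0.2, 0, -0.07, 0], [0, 0, -0.4, 0, 0, 0], [0, 0, -0.2, 0, 0, 0], [0, 0, 0, 0, 0, 0]])

```text
time: 39.23
position: [524.3, 268.1, 31.7]
tcp_rot: [1.166, 1.233, -1.165]
contact_force: [0.6, -0.6, -0.3]
width: 0.335
```

```bash
python3 -c "
from h import *
st()"
```

```text
t 39.23 p [524.3 268.1  31.7] x [ 0.003 -0.002 -1.   ] y [0.998 0.058 0.003] jaw 0.058 F [ 0.6 -0.6 -0.3] w 0.335 q [-0.99  0.69  0.64  1.9  -0.58  0.75  0.04]
```

Call:
step_arm(rows=[[0, 0, -0.3, 0, 0, 0], [0, 0, -0.12, 0, 0, 0], [0, 0, 0, 0, 0, 0]])

```text
time: 39.48
position: [525.5, 268.6, 21.6]
tcp_rot: [1.169, 1.232, -1.162]
contact_force: [-0.8, 0.8, -1.5]
width: 0.335
```

```bash
python3 -c "
from h import *
st()"
```

```text
t 39.48 p [525.5 268.6  21.6] x [ 0.005  0.    -1.   ] y [0.998 0.058 0.005] jaw 0.058 F [-0.8  0.8 -1.5] w 0.335 q [-0.98  0.7   0.63  1.9  -0.6   0.73  0.05]
```

Call:
step_arm(hand=0.5, rows=[[0, 0, -0.08, 0, 0, 0], [0, 0, 0, 0, 0, 0], [0, 0, 0, 0, 0, 0], [0, 0, 0.3, 0, 0, 0], [0, 0, 0.8, 0, 0, 0], [0, 0, 1, 0, 0, 0], [0, 0, 1, 0, 0, 0], [0, 0, 1, 0, 0, 0], [0, 0, 1, 0, 0, 0], [0, 0, 0.9, 0, 0, 0]])

```text
time: 40.32
position: [522.6, 266.7, 175.3]
tcp_rot: [1.164, 1.233, -1.169]
contact_force: [0.1, 0.3, -0.4]
width: 0.497
```

```bash
python3 -c "
from h import *
st()
snap('side','s11');snap('top','t11')
b=np.load('pics/s11.npz')['im'][110:210,220:345]
a=np.load('pics/t11.npz')['im'][150:240,90:190]
cv2.imwrite('pics/c11.png',cv2.convertScaleAbs(np.hstack([cv2.resize(a,(380,342),interpolation=cv2.INTER_CUBIC),cv2.resize(b,(410,342),interpolation=cv2.INTER_CUBIC)]),alpha=1.5))"
```

```text
t 40.32 p [522.6 266.7 175.3] x [-0.    -0.004 -1.   ] y [ 0.998  0.057 -0.   ] jaw 0.057 F [ 0.1  0.3 -0.4] w 0.497 q [-1.1   0.51  0.79  1.78 -0.42  1.02 -0.1 ]
```

View pics/c11.png

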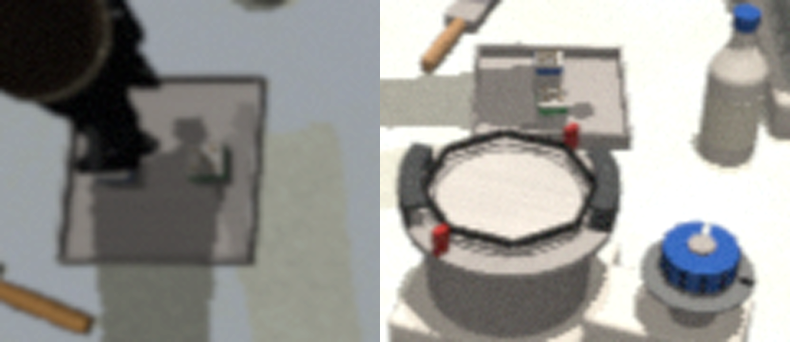

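Both panels: blue (117,170 left; 548,62 right) and green (210,165 left; 553,97 right) stand apart on the tray floor, and the lift is empty. Now to wind the wheel back.

Call:
step_arm(hand=1, rows=[[0.3, -0.8, 0.6, 0, 0, -0.3], [0.3, -0.9, 0.3, 0, 0, -0.3], [0.3, -0.9, 0, 0, 0, -0.3], [0.3, -0.9, 0, 0, 0, -0.3], [0.3, -0.9, 0, 0, 0, -0.3], [0.3, -0.9, 0, 0, 0, -0.3], [0.3, -0.9, 0, 0, 0, -0.3], [0.3, -0.9, 0, 0, 0, -0.3], [0.3, -0.9, 0, 0, 0, -0.3], [0.3, -0.9, 0, 0, 0, -0.3]])

```text
time: 41.25
position: [598.8, 32.6, 202.3]
tcp_rot: [1.4, 1.074, -1.392]
contact_force: [0.4, 0.1, 1.1]
width: 0.999
```

Call:
step_arm(rows=[[0.3, -0.9, 0, 0, 0, 0], [0.3, -0.9, 0, 0, 0, 0], [0.3, -0.6, 0, 0, 0, 0], [0, 0, 0, 0, 0, 0]])

```text
time: 41.58
position: [620.3, -43.0, 202.1]
tcp_rot: [1.408, 1.061, -1.407]
contact_force: [-1.0, -0.3, -0.5]
width: 1.0
```

```bash
python3 -c "
from h import *
st()"
```

```text
t 41.58 p [620.3 -43.  202.1] x [ 0.004 -0.003 -1.   ] y [ 0.962 -0.271  0.004] jaw -0.275 F [-1.  -0.3 -0.5] w 1.0 q [-0.58  0.56  0.87  1.67 -0.47  1.13  0.15]
```

Call:
step_arm(rows=[[0.6, -0.8, -0.3, 0, 0, 0], [0.1, -0.1, -0.6, 0, 0, 0], [0, 0, -0.8, 0, 0, 0], [0, 0, -0.5, 0, 0, 0], [0, 0, 0, 0, 0, 0]])

```text
time: 42.0
position: [636.3, -72.2, 144.6]
tcp_rot: [1.415, 1.055, -1.414]
contact_force: [-0.5, -0.0, 0.5]
width: 1.005
```

```bash
python3 -c "
from h import *
st()"
```

```text
t 42.0 p [636.3 -72.2 144.6] x [ 0.003 -0.004 -1.   ] y [ 0.96  -0.281  0.004] jaw -0.284 F [-0.5 -0.   0.5] w 1.005 q [-0.49  0.65  0.82  1.68 -0.53  1.04  0.22]
```

Call:
step_arm(rows=[[0.04, 0.3, -0.1, 0.04, 0.03, 0], [0, 0, -0.6, 0, 0, 0], [0, 0, -0.4, 0, 0, 0], [0, 0, -0.1, 0, 0, 0], [0, 0, 0, 0, 0, 0]])

```text
time: 42.42
position: [637.3, -61.0, 114.5]
tcp_rot: [1.416, 1.064, -1.414]
contact_force: [0.3, -0.0, -0.2]
width: 1.002
```

```bash
python3 -c "
from h import *
st()"
```

```text
t 42.42 p [637.3 -61.  114.5] x [-0.     0.002 -1.   ] y [ 0.96  -0.279 -0.001] jaw -0.283 F [ 0.3 -0.  -0.2] w 1.002 q [-0.48  0.68  0.79  1.71 -0.57  1.    0.24]
```

Call:
step_arm(rows=[[0, -0.12, -0.35, 0, 0, 0], [0, 0, -0.12, 0, 0, 0], [0, 0, 0, 0, 0, 0]])

```text
time: 42.67
position: [638.2, -63.4, 103.3]
tcp_rot: [1.416, 1.064, -1.411]
contact_force: [1.3, -0.0, 0.4]
width: 1.0
```

Call:
step_arm(hand=0, rows=[[0, 0, 0, 0, 0, 0], [0, 0, 0, 0, 0, 0], [0, 0, 0, 0, 0, 0], [0, 0, 0, 0, 0, 0], [0, 0, 0, 0, 0, 0]])

```text
time: 43.08
position: [637.7, -63.5, 104.3]
tcp_rot: [1.417, 1.065, -1.412]
contact_force: [1.0, -0.0, -4.0]
width: 0.724
```

```bash
python3 -c "
from h import *
st()"
```

```text
t 43.08 p [637.7 -63.5 104.3] x [ 0.001  0.004 -1.   ] y [ 0.96  -0.278 -0.   ] jaw -0.282 F [ 1. -0. -4.] w 0.724 q [-0.47  0.69  0.78  1.71 -0.58  0.98  0.25]
```

Turn anticlockwise by about 2.5 rad, watching the joints.

Call:
step_arm(rows=[[0, 0, 0, 0, 0, 0.5], [0, 0, 0, 0, 0, 0.9], [0, 0, 0, 0, 0, 0.9], [0, 0, 0, 0, 0, 0.9], [0, 0, 0, 0, 0, 0.9], [0, 0, 0, 0, 0, 0.9], [0, 0, 0, 0, 0, 0.9], [0, 0, 0, 0, 0, 0.9], [0, 0, 0, 0, 0, 0.9], [0, 0, 0, 0, 0, 0.9]])

```text
time: 43.92
position: [636.7, -63.7, 104.3]
tcp_rot: [0.749, 1.442, -0.748]
contact_force: [-2.2, 1.0, -1.1]
width: 0.724
```

Call:
step_arm(rows=[[0, 0, 0, 0, 0, 0.9], [0, 0, 0, 0, 0, 0.9], [0, 0, 0, 0, 0, 0.9], [0, 0, 0, 0, 0, 0.9], [0, 0, 0, 0, 0, 0.9], [0, 0, 0, 0, 0, 0.9], [0, 0, 0, 0, 0, 0.9], [0, 0, 0, 0, 0, 0.9]])

```text
time: 44.58
position: [636.2, -64.4, 104.3]
tcp_rot: [0.161, 1.569, -0.163]
contact_force: [0.1, -0.4, -1.1]
width: 0.722
```

```bash
python3 -c "
from h import *
s=st();print(s['ft_torque'])"
```

```text
t 44.58 p [636.2 -64.4 104.3] x [-0.004 -0.001 -1.   ] y [ 0.205  0.979 -0.002] jaw 1.365 F [ 0.1 -0.4 -1.1] w 0.722 q [-0.21  0.6   0.34  1.69 -0.24  0.9   1.59]
[ 0.07553146  0.06753717 -0.16249384]
```

Call:
step_arm(rows=[[0, 0, 0, 0, 0, 0.9], [0, 0, 0, 0, 0, 0.9], [0, 0, 0, 0, 0, 0.9], [0, 0, 0, 0, 0, 0.9], [0, 0, 0, 0, 0, 0.9], [0, 0, 0, 0, 0, 0.9], [0, 0, 0, 0, 0, 0.9], [0, 0, 0, 0, 0, 0.9], [0, 0, 0, 0, 0, 0]])

```text
time: 45.33
position: [636.4, -65.3, 104.3]
tcp_rot: [-0.434, 1.529, 0.429]
contact_force: [-0.9, 1.4, -1.1]
width: 0.724
```

```bash
python3 -c "
from h import *
s=st();print(s['ft_torque'])"
```

```text
t 45.33 p [636.4 -65.3 104.3] x [-0.001 -0.003 -1.   ] y [-0.523  0.852 -0.002] jaw 2.122 F [-0.9  1.4 -1.1] w 0.724 q [-0.07  0.58  0.13  1.68 -0.09  0.89  2.22]
[0.24872649 0.02753612 0.16147321]
```

Call:
step_arm(hand=1, rows=[[0, 0, 0, 0, 0, 0], [0, 0, 0, 0, 0, 0], [0, 0, 0, 0, 0, 0], [0, 0, 0, 0, 0, 0], [0.03, 0.03, 0, 0, 0, -0.8], [0, 0, 0, 0, 0, -1], [0, 0, 0, 0, 0, -1], [0, 0, 0, 0, 0, -1], [0, 0, 0, 0, 0, -1], [0, 0, 0, 0, 0, -1]])

```text
time: 46.17
position: [638.6, -66.6, 105.9]
tcp_rot: [0.052, 1.57, -0.059]
contact_force: [-0.7, 0.5, -0.3]
width: 1.0
```

```bash
python3 -c "
from h import *
s=st();print(s['ft_torque'])"
```

```text
t 46.17 p [638.6 -66.6 105.9] x [-0.    -0.005 -1.   ] y [ 0.07   0.998 -0.005] jaw 1.5 F [-0.7  0.5 -0.3] w 1.0 q [-0.18  0.59  0.3   1.68 -0.21  0.9   1.7 ]
[0.00881666 0.03640452 0.015059  ]
```

Call:
step_arm(rows=[[-0.03, 0.1, -0.03, 0.05, 0, -0.9], [0, 0, 0, 0, 0, -1], [0, 0, 0, 0, 0, -1], [0, 0, 0, 0, 0, -1], [0, 0, 0, 0, 0, -1], [0, 0, 0, 0, 0, -1], [0, 0, 0, 0, 0, -1], [0, 0, 0, 0, 0, -1]])

```text
time: 46.83
position: [639.8, -63.7, 107.4]
tcp_rot: [0.71, 1.447, -0.71]
contact_force: [-0.4, 0.6, 0.2]
width: 0.997
```

```bash
python3 -c "
from h import *
s=st();print(s['ft_torque'])"
```

```text
t 46.83 p [639.8 -63.7 107.4] x [ 0.004 -0.002 -1.   ] y [0.79  0.613 0.002] jaw 0.66 F [-0.4  0.6  0.2] w 0.997 q [-0.33  0.62  0.53  1.7  -0.38  0.92  1.01]
[-0.00218852 -0.01443131  0.0075107 ]
```

Call:
step_arm(rows=[[-0.08, 0, -0.05, 0, 0.04, -1], [0, 0, 0, 0, 0, -1], [0, 0, 0, 0, 0, -1], [0, 0, 0, 0, 0, -1], [0, 0, 0, 0, 0, -1], [0, 0, 0, 0, 0, -1], [0, 0, 0, 0, 0, -1], [0, 0, 0, 0, 0, -1], [0, 0, 0, 0, 0, -0.6], [0, 0, 0, 0, 0, 0]])

```text
time: 47.67
position: [640.4, -61.8, 109.0]
tcp_rot: [1.396, 1.069, -1.396]
contact_force: [-1.1, 0.1, -0.2]
width: 1.0
```

```bash
python3 -c "
from h import *
s=st();print(s['ft_torque'])"
```

```text
t 47.67 p [640.4 -61.8 109. ] x [ 0.004 -0.004 -1.   ] y [ 0.967 -0.256  0.005] jaw -0.259 F [-1.1  0.1 -0.2] w 1.0 q [-0.48  0.69  0.78  1.71 -0.56  0.98  0.25]
[ 0.00545925 -0.02277186  0.01628847]
```

Call:
step_arm(rows=[[-0.1, -0.09, -0.22, 0.04, 0.04, 0], [0, 0, 0, 0, 0, 0], [0, 0, 0, 0, 0, 0]])

```text
time: 47.92
position: [638.1, -63.7, 103.3]
tcp_rot: [1.394, 1.078, -1.393]
contact_force: [0.6, -0.1, -0.4]
width: 1.0
```

Call:
step_arm(hand=0, rows=[[0, 0, 0, 0, 0, 0], [0, 0, 0, 0, 0, 0], [0, 0, 0, 0, 0, 0], [0, 0, 0, 0, 0, 0], [0, 0, 0, 0, 0, 0]])

```text
time: 48.33
position: [637.5, -63.9, 104.0]
tcp_rot: [1.393, 1.081, -1.392]
contact_force: [0.9, 0.3, -2.1]
width: 0.726
```

```bash
python3 -c "
from h import *
s=st();print(s['ft_torque'])"
```

```text
t 48.33 p [637.5 -63.9 104. ] x [-0.     0.002 -1.   ] y [ 0.969 -0.249 -0.001] jaw -0.252 F [ 0.9  0.3 -2.1] w 0.726 q [-0.47  0.69  0.77  1.71 -0.57  0.98  0.27]
[-0.00406165 -0.01020656 -0.11272527]
```

Call:
step_arm(rows=[[0, 0, 0, 0, 0, 0.5], [0, 0, 0, 0, 0, 0.9], [0, 0, 0, 0, 0, 0.9], [0, 0, 0, 0, 0, 0.9], [0, 0, 0, 0, 0, 0.9], [0, 0, 0, 0, 0, 0.9], [0, 0, 0, 0, 0, 0.9], [0, 0, 0, 0, 0, 0.9], [0, 0, 0, 0, 0, 0.9], [0, 0, 0, 0, 0, 0.9]])

```text
time: 49.17
position: [636.9, -64.1, 103.9]
tcp_rot: [0.721, 1.45, -0.722]
contact_force: [1.0, 1.0, -0.5]
width: 0.729
```

Call:
step_arm(rows=[[0, 0, 0, 0, 0, 0.9], [0, 0, 0, 0, 0, 0.9], [0, 0, 0, 0, 0, 0.9], [0, 0, 0, 0, 0, 0.9], [0, 0, 0, 0, 0, 0.9], [0, 0, 0, 0, 0, 0.9], [0, 0, 0, 0, 0, 0.9], [0, 0, 0, 0, 0, 0.9], [0, 0, 0, 0, 0, 0.9], [0, 0, 0, 0, 0, 0.9]])

```text
time: 50.0
position: [636.6, -64.7, 103.9]
tcp_rot: [-0.018, 1.572, 0.016]
contact_force: [-0.5, 0.6, -0.8]
width: 0.72
```

```bash
python3 -c "
from h import *
s=st();print(s['ft_torque'])"
```

```text
t 50.0 p [636.6 -64.7 103.9] x [-0.001 -0.002 -1.   ] y [-0.022  1.    -0.002] jaw 1.593 F [-0.5  0.6 -0.8] w 0.72 q [-0.16  0.59  0.27  1.69 -0.19  0.89  1.78]
[-0.0264407   0.00277152 -0.16185513]
```

Call:
step_arm(rows=[[0, 0, 0, 0, 0, 0.8], [0, 0, 0, 0, 0, 0.8], [0, 0, 0, 0, 0, 0.7], [0, 0, 0, 0, 0, 0.6], [0, 0, 0, 0, 0, 0.5], [0, 0, 0, 0, 0, 0.3], [0, 0, 0, 0, 0, 0]])

```text
time: 50.58
position: [636.7, -65.0, 103.9]
tcp_rot: [-0.328, 1.546, 0.326]
contact_force: [-0.4, 1.2, -0.3]
width: 0.725
```

```bash
python3 -c "
from h import *
s=st();print(s['ft_torque'])"
```

```text
t 50.58 p [636.7 -65.  103.9] x [ 0.    -0.001 -1.   ] y [-0.405  0.914 -0.001] jaw 1.988 F [-0.4  1.2 -0.3] w 0.725 q [-0.09  0.58  0.17  1.68 -0.12  0.89  2.11]
[0.03161468 0.0272372  0.19563551]
```

Turn on in small steps until the end stop shows up as torque.

Call:
step_arm(rows=[[0, 0, 0, 0, 0, 0.4], [0, 0, 0, 0, 0, 0.4], [0, 0, 0, 0, 0, 0]])

```text
time: 50.83
position: [637.8, -64.5, 103.9]
tcp_rot: [-0.386, 1.533, 0.386]
contact_force: [-1.3, 0.7, -0.3]
width: 0.724
```

```bash
python3 -c "
from h import *
s=st();print(s['ft_torque'])"
```

```text
t 50.83 p [637.8 -64.5 103.9] x [ 0.003  0.001 -1.   ] y [-0.473  0.881 -0.001] jaw 2.063 F [-1.3  0.7 -0.3] w 0.724 q [-0.08  0.58  0.14  1.68 -0.1   0.89  2.17]
[ 0.07698186 -0.00437418 -0.75792059]
```

Call:
step_arm(rows=[[0, 0, 0, 0, 0, 0.4], [0, 0, 0, 0, 0, 0]])

```text
time: 51.0
position: [638.7, -63.9, 103.9]
tcp_rot: [-0.411, 1.526, 0.413]
contact_force: [-1.9, -0.5, -0.8]
width: 0.725
```

```bash
python3 -c "
from h import *
s=st();print(s['ft_torque'])"
```

```text
t 51.0 p [638.7 -63.9 103.9] x [ 0.005  0.003 -1.   ] y [-0.502  0.865 -0.   ] jaw 2.097 F [-1.9 -0.5 -0.8] w 0.725 q [-0.07  0.58  0.13  1.68 -0.1   0.88  2.2 ]
[ 0.03570082 -0.0261974  -0.75118039]
```

The stop is reached (torque 0.75 N m, jaw angle as expected). Release, rise, and clear the view.

Call:
step_arm(hand=1, rows=[[0, 0, 0, 0, 0, 0], [0, 0, 0, 0, 0, 0], [0, 0, 0, 0, 0, 0], [0, 0, 0, 0, 0, 0], [0, 0, 0.3, 0, 0, 0], [0, 0, 0.8, 0, 0, 0], [0, 0, 1, 0, 0, 0], [0, 0, 1, 0, 0, 0], [0, 0, 1, 0, 0, 0], [0, 0, 1, 0, 0, 0]])

```text
time: 51.83
position: [633.0, -65.2, 232.6]
tcp_rot: [-0.407, 1.541, 0.41]
contact_force: [0.4, -0.1, 0.0]
width: 0.995
```

Call:
step_arm(rows=[[-0.3, 0.8, 0.6, 0, 0, -0.5], [-0.3, 1, 0, 0, 0, -0.5], [-0.3, 1, 0, 0, 0, -0.5], [-0.3, 1, 0, 0, 0, -0.5], [-0.3, 1, 0, 0, 0, -0.5], [-0.3, 1, 0, 0, 0, -0.5], [-0.3, 1, 0, 0, 0, -0.5], [-0.3, 1, 0, 0, 0, -0.5], [-0.3, 1, 0, 0, 0, -0.5], [-0.3, 1, 0, 0, 0, -0.5]])

```text
time: 52.67
position: [558.5, 178.4, 265.8]
tcp_rot: [0.011, 1.56, -0.02]
contact_force: [0.4, 0.0, -0.5]
width: 0.996
```

Call:
step_arm(rows=[[-0.5, 1, 0, 0, 0, 0], [-0.5, 1, 0, 0, 0, 0], [-0.5, 1, 0, 0, 0, 0], [-0.5, 1, 0, 0, 0, 0], [-0.5, 1, 0, 0, 0, 0], [-0.5, 1, 0, 0, 0, 0], [-0.5, 1, 0, 0, 0, 0], [-0.5, 1, 0, 0, 0, 0], [-0.5, 1, 0, 0, 0, 0], [0, 0, 0, 0, 0, 0]])

```text
time: 53.5
position: [435.7, 419.1, 274.2]
tcp_rot: [0.016, 1.555, -0.014]
contact_force: [-0.5, 0.3, -0.1]
width: 0.998
```

Call:
step_arm(rows=[[-0.5, 1, 0, 0, 0, 0], [-0.5, 1, 0, 0, 0, 0], [-0.5, 1, 0, 0, 0, 0], [-0.5, 1, 0, 0, 0, 0], [0, 0, 0, 0, 0, 0], [0, 0, 0, 0, 0, 0]])

```text
time: 54.0
position: [382.5, 523.1, 278.5]
tcp_rot: [0.017, 1.552, -0.013]
contact_force: [-0.1, -0.5, -0.4]
width: 0.997
```

```bash
python3 -c "
from h import *
st()
snap('side','s12');snap('top','t12')
b=np.load('pics/s12.npz')['im'][110:340,200:400]
t=np.load('pics/t12.npz')['im']
a=t[120:250,80:360]
f=lambda i,w,h:cv2.resize(i,(w,h),interpolation=cv2.INTER_CUBIC)
A=np.zeros((600,800,3),np.uint8); A[:223,:480]=f(a,480,223); A[230:550,:400]=f(t[132:172,220:270],400,320); A[:360,485:798]=f(b,313,360)
cv2.imwrite('pics/c12.png',cv2.convertScaleAbs(A,alpha=1.5))"
```

```text
t 54.0 p [382.5 523.1 278.5] x [ 0.019  0.002 -1.   ] y [0.019 1.    0.002] jaw 1.552 F [-0.1 -0.5 -0.4] w 0.997 q [-1.09  0.43  0.09  1.46 -0.02  1.24  0.55]
```

View pics/c12.png

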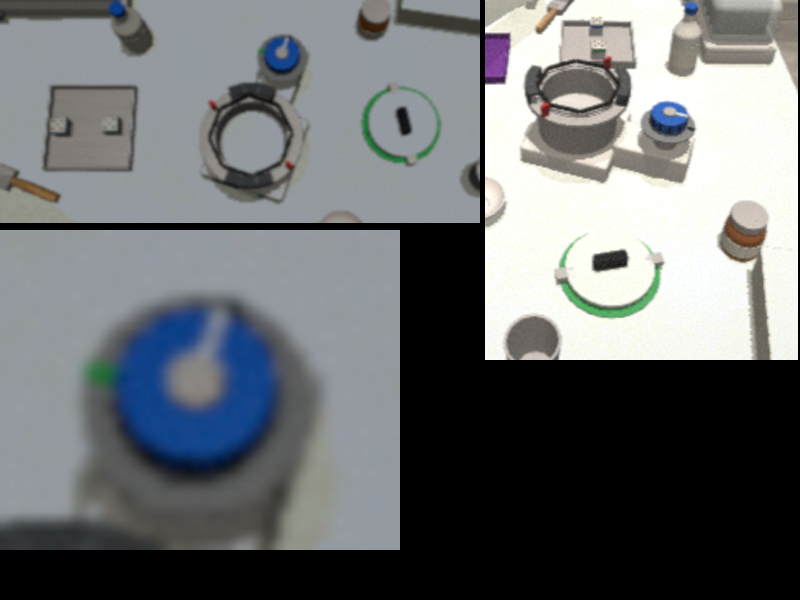

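```bash
python3 -c "
from h import *
w=lambda x,y,z:ray('t12',220+x/8-.45,132+y/8-.45,z)
d=w(218,82,126)-w(196,150,128);print('pointer',np.arctan2(d[1],d[0]),'black mark -0.307')
s=env.observe();print(s['time']);env.job_done()"
```

```text
pointer -0.2779618995186525 black mark -0.307
54.1
the job is handed in; nothing more can be done
```

The job was done in the order asked and handed in at 54.1 s; no verdict was reported.

**What I did**
- **Lid:** I turned it anticlockwise to the first stop, let it rest there about 1.5 s without pressing, then pressed it about 5 to 6 mm. I turned it 0.65 rad on to the red posts, lifted it off and laid it on the mat.
- **Lift up:** I wound the wheel clockwise in two grasps. The camera put the pointer at about 4.74 rad, and the green mark is at 4.7.
- **Blocks:** Only two were there, blue and green. Both went into the steel tray.
- **Lift down:** I wound the wheel back anticlockwise in two grasps until its end stop showed as torque.

**Last checks**
- **Lid:** centred on the mat and right way up.
- **Tray:** both blocks stand apart inside the tray.
- **Chamber:** it was empty before I wound the lift down.
- **Pointer:** it stands within about 0.03 rad of the black mark.
- **Bystanders:** the spray, jar and cup look unmoved in the last picture, except that only the edge of the cup shows in that top view.

**What went wrong**
- **Lid pressed too hard:** while setting it down, the wrist force briefly reached about 75 N. That is under the 120 N limit, and the press went through the lid rather than the gripper's body. The lid stayed put.
- **Camera disagreement:** the top and side cameras differed by 2 to 5 mm, so I used values between the two.

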